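# Load and start the vibratory polisher

## Robot

A 6-joint arm with a two-finger parallel gripper is mounted at the origin on the work surface. World frame = base frame: x ahead of the robot, y to its left, z up, the work surface at z = 0. Lengths are in mm, angles in rad, forces in N, time in s.
With the tool pointing down it reaches from about 275 to 1000 mm from the base axis. Payload 8.4 kg.
Tool frame: the origin (TCP) lies midway between the tips of the shut fingers; the grasp point (between the pads) lies 19 mm behind it; z points along the fingers, y is the line along which they close (so a half turn about z gives the same grasp; the last joint's range is limited). The gripper opens to 85 mm and grips with 20 to 120 N. Pads are 22 mm wide; open, the fingers measure 114 mm over their backs; the gripper's body (76 mm by 85 mm) begins 54 mm behind the grasp point. The pads swing forward as they close: fully open they stand 13 mm farther back than shut.
Start: joints at [1.161, 0.353, 1.633, -0, 1.155, -0.002], TCP at [247.868, 573.75, 231.281] pointing down, gripper open.
Joint ranges: [-2.63, 2.63], [-0.92, 2.1], [0.06, 2.66], [-1.3, 4.44], [0, 2.69], [-3.02, 3.02]. Speed limits (rad/s): [2.22, 2.22, 2.79, 3.14, 3.14, 3.14].

## Interface

Orientations are given as [roll, pitch, yaw] about the fixed x, y, z axes, in that order (R = Rz(yaw) Ry(pitch) Rx(roll)).
In Python, from rig import r gives the robot as it stands.
- The arm moves only by the tool servo_tool, never from a script. Its argument "deltas" is a list of rows, each an object of numbers: "x", "y", "z": the shift along the world's x, y, z in mm; "rx", "ry", "rz": the turn, a rotation vector about the world's x, y, z in rad; "gripper": the gripper's target within -1 to 1 (fully open at 1, half-way at 0, shut at -1). A call has 1 to 10 rows; each row is the pose to reach, as a shift and turn from the pose commanded when the call began; what a row does not reach only later rows make up. A row lasts 1/10 s, in which the tool goes at most 50 mm and 8.59 degrees, less where a joint would pass 70% of its speed; a pose out of reach is approached as far as the arm can. A call with a gripper value outside its range is refused whole. The fingers move at their own pace and stop on an object; "newtons" is the grip in N (left out, the last holds). Time passes only in rows, so rows that repeat a pose let the fingers close. It gives the time, the measured TCP pose, the force, the opening and the grip force at its end, in the units of the state.
- r.sense(): the state, without advancing time (a new reading comes with each control period).
- r.grab_frame(name): name is "side" or "top"; returns the picture (384x512x3 uint8, blue, green, red); there is no depth.
- r.camera_params(name): a dict with "mtx" (3x3 intrinsics, pixels), "eye" and "orientation" of the camera in the world. Camera axes: x right, y down, z forward; pixel columns grow to the right and rows downward; lengths in mm; the calibration is good to about 2 mm. A picture is of the moment at which its call begins. camera_params takes no time and is no camera call.
- r.sign_off(): hands the job in; it is judged then, once.
Trained networks look in the newest picture that a camera, given by its name, has taken for a name from the list of things; names that differ only in an ending like _2 or _b are one class to them, and where a whole thing is asked for, a point or a joint stands for the part that bears it (a point fixed in the world has none). Each returns a list of dicts, best first, with "conf" (0 to 1); they miss things now and then, are a little off and sometimes report something else, mostly with a low value. They report only what shows in the picture. A call takes as long as a camera call.
- r.recognise(name, camera): "box" ([left, top, width, height] in pixels, round what is visible of it).
The state is a dict: "clock": time; "qpos": joint angles; "qvel": joint speeds; "joint_efforts": joint torques, N m; "eef_pos": TCP position; "tcp_rot": TCP orientation; "contact_force": force on the tool from outside, world axes, zero at the start; "wrist_torque": the same for the moment, N m; "opening": opening from 0.0 (shut) to 1.0 (fully open); "grasp_force": force on a finger pad.
Only numpy, scipy, OpenCV 4.12 (cv2) and the standard library are available. Lean on these libraries where they do the work, as an engineer would, in place of code of your own. Each camera call takes 0.05 s, during which the arm holds its last target. There are 200 camera calls.

## Task

Get the vibratory polisher going: put all the small brass ferrules standing on the bench beside it into its bowl (the long brass tubes lying at the back stay there) and pour in all the porcelain media from the steel cup, then seat the lid properly on the bowl, and only then turn the timer dial clockwise by about a quarter turn. Tidy the emptied cup away too, standing it upright on the narrow raised shelf in the free space between the tin and the jar. Do not knock the tin, the jar or the oil bottle about.

Things in the scene. Friction and masses are not known exactly. Their poses are not given: they have to be found in the camera images.
- bowl_rim (a point): Centre of the mouth of the polisher's open round bowl, level with its rim, 180 mm above the bench; z up, -x towards the console. Bowl: outside 200 mm across at the rim, inside 190 mm at the rim narrowing to 163 mm at the flat floor 106 mm below the rim, wall 5 mm; a round hub in its middle is 45 mm high and 48 mm wide at the foot.
- polisher: Vibratory polisher (fixed, grey), origin at its foot under the bowl's axis: base housing 190 x 190 x 50 mm with the bowl on springs above it; -x points to its console, a block 84 mm wide and 80 mm high, 123 to 207 mm from the bowl's axis, with the timer dial on its top 172 mm from the axis
- timer (a joint): Timer dial on the top of the polisher's console, turning about the vertical: value in rad, about 0 (off) at the start, grows as it is turned clockwise seen from above, stops at 2.6. It turns easily (0.03 N m) and stays where it is left.
- timer_grip (a point): Grip of the timer dial: an upright bar 42 mm long, 14 mm thick and 32 mm high; this point is on the axis, 7 mm below the bar's top. The bar lies along this point's own x axis and turns with the dial.
- lid_knob (a point): Loose black lid of the bowl (0.18 kg), right way up on the bench: disc 205 mm across, 5 mm thick; under it a plug 172 mm across, 6 mm deep, that drops into the bowl's mouth; on it a round knob 28 mm across, 28 mm high. This point: centre of the knob, 25 mm above the plug's underside and 19 mm above the disc's underside, which rests on the rim when seated. z is the lid's axis
- cup_center (a point): Plain steel cup (0.16 kg, loose), standing open side up on the bench and holding the porcelain media: 62 mm across at the rim, 60 mm at the foot, 80 mm high, wall 2.5 mm. This point is on its axis half-way up, 40 mm above its foot; z points out of the mouth.
- shelf_mid (a point): Middle of the top face of the narrow raised steel shelf (fixed): board 340 mm long along this point's x axis, 66 mm deep along y, top 120 mm above the bench. A small tin and a glass jar stand at its two ends, about 136 mm either side of the middle; the space between them is free
- tin: Small round paint tin on one end of the shelf, 54 mm across, 60 mm high, origin at its underside; not part of the job.
- jar: Amber glass jar on the other end of the shelf, 50 mm across, 65 mm high, origin at its underside; not part of the job.
- oil: White oil bottle with a pointed spout on the bench, 44 mm across, 115 mm high, origin at its underside; not part of the job.
- ferrule1_center (a point): Brass ferrule 1 (None if absent): a double-flared spool 40 mm long, 36 mm across both ends, 25 mm at the waist, 0.09 kg, standing on end on the bench at the start. This point is its centre, half-way up; z is its axis.
- ferrule2_center (a point): Brass ferrule 2 (None if absent): a double-flared spool 40 mm long, 36 mm across both ends, 25 mm at the waist, 0.09 kg, standing on end on the bench at the start. This point is its centre, half-way up; z is its axis.
- ferrule3_center (a point): Brass ferrule 3 (None if absent): a double-flared spool 40 mm long, 36 mm across both ends, 25 mm at the waist, 0.09 kg, standing on end on the bench at the start. This point is its centre, half-way up; z is its axis.
- ferrule4_center (a point): Brass ferrule 4 (None if absent): a double-flared spool 40 mm long, 36 mm across both ends, 25 mm at the waist, 0.09 kg, standing on end on the bench at the start. This point is its centre, half-way up; z is its axis.
- ferrule5_center (a point): Brass ferrule 5 (None if absent): a double-flared spool 40 mm long, 36 mm across both ends, 25 mm at the waist, 0.09 kg, standing on end on the bench at the start. This point is its centre, half-way up; z is its axis.
- media1_center (a point): Piece 1 of porcelain media (None if absent), in the cup at the start: a white glazed cylinder 18 mm across and 16 mm long, 12 g, slippery. This point is its centre; z is its axis.
- media2_center (a point): Piece 2 of porcelain media (None if absent), in the cup at the start: a white glazed cylinder 18 mm across and 16 mm long, 12 g, slippery. This point is its centre; z is its axis.
- media3_center (a point): Piece 3 of porcelain media (None if absent), in the cup at the start: a white glazed cylinder 18 mm across and 16 mm long, 12 g, slippery. This point is its centre; z is its axis.
- media4_center (a point): Piece 4 of porcelain media (None if absent), in the cup at the start: a white glazed cylinder 18 mm across and 16 mm long, 12 g, slippery. This point is its centre; z is its axis.
- media5_center (a point): Piece 5 of porcelain media (None if absent), in the cup at the start: a white glazed cylinder 18 mm across and 16 mm long, 12 g, slippery. This point is its centre; z is its axis.
- media6_center (a point): Piece 6 of porcelain media (None if absent), in the cup at the start: a white glazed cylinder 18 mm across and 16 mm long, 12 g, slippery. This point is its centre; z is its axis.
- media7_center (a point): Piece 7 of porcelain media (None if absent), in the cup at the start: a white glazed cylinder 18 mm across and 16 mm long, 12 g, slippery. This point is its centre; z is its axis.
- media8_center (a point): Piece 8 of porcelain media (None if absent), in the cup at the start: a white glazed cylinder 18 mm across and 16 mm long, 12 g, slippery. This point is its centre; z is its axis.

How it is judged:
By the outcome, as a careful person would: the job done as asked, in the order asked, and still so for the second after the job is handed in, with the robot touching nothing.
Of ferrule1, ferrule2, ferrule3, ferrule4, ferrule5 only 3 to 5 are there at a start; the rules pass over those that are not, and their reading is None.
Of media1, media2, media3, media4, media5, media6, media7, media8 only 6 to 8 are there at a start; the rules pass over those that are not, and their reading is None.
At some moment in a run one of ferrule1, ferrule2, ferrule3, ferrule4, ferrule5, lid may be knocked a few centimetres aside while the robot is not near it.
It also fails if it takes over 210 s, if anything falls off the work surface, if the arm or the gripper's body presses on something with over 40 N, if the wrist force passes 120 N, or if a joint passes its speed limit or range.

## Working session

There is one attempt and no reset: what is moved stays moved. The work goes in short steps, Python scripts to look and compute and a tool call to move; the robot and the scene stay as the last step left them, time stands still between calls to the robot, and variables do not carry over. Pictures are saved under pics/ and viewed, at most 15 in all, crops included, and the job is handed in when it is done.

Besides the shell and the picture viewer there is one more tool, called after ">>>" by a JSON object that holds its "api" and its "payload", one argument or row to a line. servo_tool: Moves the arm, as the interface text tells. Its arguments: {"type":"object","properties":{"deltas":{"type":"array","items":{"type":"object","properties":{"x":{"type":"number"},"y":{"type":"number"},"z":{"type":"number"},"rx":{"type":"number"},"ry":{"type":"number"},"rz":{"type":"number"},"gripper":{"type":"number"}}}},"newtons":{"type":"number"}},"required":["deltas"]}

```bash
ls; mkdir -p pics
python3 - <<'E'
from rig import r
import cv2,numpy as np
s=r.sense();print(s)
for c in("side","top"):
    cv2.imwrite(f"pics/{c}0.png",r.grab_frame(c)); p=r.camera_params(c);print(c,p)
E
```

```text
pics
{'clock': 0.0, 'qpos': array([ 1.16063147e+00,  3.53648275e-01,  1.63410422e+00,  1.60126147e-05,
        1.15520027e+00, -2.41579872e-03]), 'qvel': array([ 4.11883792e-04,  6.91713923e-04,  5.50509304e-04, -6.30065091e-05,
        1.17539224e-03,  4.36716792e-04]), 'joint_efforts': array([-6.28478074e-05, -6.05240965e+01, -3.42067087e+01,  1.47045812e-04,
        9.36606608e-03, -1.86209815e-05]), 'eef_pos': array([247.66160737, 573.33750253, 230.57439936]), 'tcp_rot': array([-3.14023258e+00, -1.79264591e-05,  2.73383711e+00]), 'contact_force': array([0.27151857, 0.53627217, 0.81233854]), 'wrist_torque': array([ 0.01488325,  0.00747693, -0.03072972]), 'grasp_force': 0.0, 'opening': 1.0028098825714293}
side {'mtx': array([[417.58057559,   0.        , 260.67191577],
       [  0.        , 417.58057559, 190.54751899],
       [  0.        ,   0.        ,   1.        ]]), 'eye': array([ 193.96656252, -838.66971093,  923.25842352]), 'orientation': array([-2.31789734, -0.00798701, -0.35063882])}
top {'mtx': array([[351.21879615,   0.        , 257.89658468],
       [  0.        , 351.21879615, 190.98433269],
       [  0.        ,   0.        ,   1.        ]]), 'eye': array([ 350.81946525,  -41.65567392, 1016.95149873]), 'orientation': array([-2.95725362,  0.03122886, -1.58240917])}
```

View pics/side0.png

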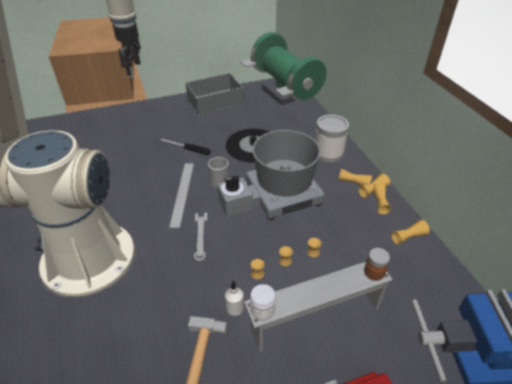

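View pics/top0.png

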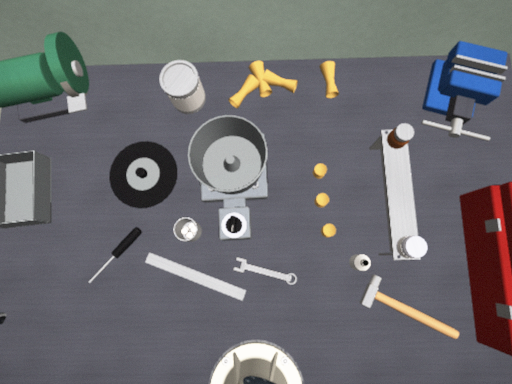

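```bash
cat > h.py <<'E'
import cv2,numpy as np
from rig import r
from scipy.spatial.transform import Rotation as R
def cam(c):
    p=r.camera_params(c); return p["mtx"],np.array(p["eye"]),R.from_euler("xyz",p["orientation"]).as_matrix()
def ray(c,uv,z):
    K,e,M=cam(c); d=M@np.linalg.inv(K)@np.array([uv[0],uv[1],1.]); return e+d*(z-e[2])/d[2]
def proj(c,P):
    K,e,M=cam(c); q=(np.atleast_2d(P)-e)@M@K.T; return q[:,:2]/q[:,2:]
def tri(uv1,uv2):
    A=[];b=[]
    for c,uv in(("side",uv1),("top",uv2)):
        K,e,M=cam(c);d=M@np.linalg.inv(K)@np.array([*uv,1.]);d/=np.linalg.norm(d);Q=np.eye(3)-np.outer(d,d);A.append(Q);b.append(Q@e)
    return np.linalg.lstsq(np.vstack(A),np.hstack(b),rcond=None)[0]
def rec(n,c,k=6,t=.3):
    return [(round(d["conf"],2),[round(float(v),1) for v in d["box"]]) for d in r.recognise(n,c)[:k] if d["conf"]>t]
E
python3 - <<'E'
from h import *
for n in("polisher","timer_grip","lid_knob","cup_center","tin","jar","oil","ferrule1_center","media1_center"):
    for c in("side","top"): print(n,c,rec(n,c,8))
E
```

```text
polisher side [(0.83, [217.3, 130.3, 106.5, 87.9])]
polisher top [(0.79, [187.8, 115.5, 82.3, 124.4]), (0.69, [397.1, 233.3, 28.3, 24.6]), (0.35, [323.0, 223.3, 12.8, 12.4])]
timer_grip side [(0.45, [227.3, 181.3, 13.2, 10.3])]
timer_grip top [(0.71, [312.8, 162.5, 14.9, 12.7]), (0.64, [223.0, 216.0, 18.6, 16.7])]
lid_knob side [(0.64, [224.5, 128.0, 45.5, 34.3])]
lid_knob top [(0.64, [110.9, 136.3, 66.1, 71.5])]
cup_center side [(0.61, [207.0, 157.1, 21.8, 30.0])]
cup_center top [(0.65, [175.6, 217.5, 23.7, 22.2])]
tin side [(0.84, [251.0, 285.4, 27.4, 34.3]), (0.51, [242.2, 261.3, 150.8, 87.7])]
tin top [(0.55, [396.2, 233.9, 28.3, 22.2])]
jar side [(0.97, [363.5, 247.5, 24.7, 33.0])]
jar top [(0.71, [388.2, 122.7, 24.2, 25.1]), (0.57, [107.9, 141.1, 71.1, 67.7])]
oil side [(0.68, [221.4, 283.9, 22.3, 30.2])]
oil top [(0.53, [349.0, 253.8, 18.4, 15.6])]
ferrule1_center side [(0.77, [251.9, 258.3, 12.2, 21.9])]
ferrule1_center top [(0.49, [324.4, 224.9, 8.1, 10.1])]
media1_center side []
media1_center top [(0.54, [324.8, 224.6, 11.2, 12.4])]
```

Run:
```python
from h import *
from scipy.optimize import least_squares
S=cv2.imread("pics/side0.png");T=cv2.imread("pics/top0.png")
for c,I in(("side",S),("top",T)):
    h=cv2.cvtColor(I,cv2.COLOR_BGR2HSV); m=cv2.inRange(h,(10,130,120),(30,255,255))
    n,l,st,ce=cv2.connectedComponentsWithStats(m)
    for i in range(1,n):
        if st[i,4]>15: print(c,st[i],ce[i].round(1),ray(c,ce[i],30 if c=="top" else 20).round(0))
print("bowl",ray("top",(228.5,155.5),180),"dial",ray("top",(234.5,224),110),ray("side",(233.5,185),105))
print("lid",ray("top",(143,174),10),ray("side",(248,145),10))
print("cup",ray("top",(187.5,229),80),tri((218,162),(187.5,229)))
print("tin",ray("top",(413,246),180),ray("side",(263,292),180),"jar",ray("top",(405,132),185),ray("side",(377,256),185))
print("oil",ray("top",(363,262),80))
cv2.imwrite("pics/t1.png",cv2.resize(T[100:270,90:440],None,fx=2.28,fy=2.28,interpolation=cv2.INTER_CUBIC))
```

```text
side [340 170  49  43 745] [370.3 186.9] [875. -28.  20.]
side [393 221  36  22 374] [411.1 231.5] [ 885. -234.   20.]
side [309 239  11  10  86] [314.  243.1] [ 602. -179.   20.]
side [280 247  12  18 145] [285.5 255.1] [ 510. -191.   20.]
side [309 250  10   6  50] [313.3 252.4] [ 586. -209.   20.]
side [252 260  12  18 160] [257.2 268.3] [ 423. -207.   20.]
top [229  61  68  47 862] [260.9  84.1] [865. -26.  30.]
top [321  62  17  36 321] [329.2  79.3] [ 875. -232.   30.]
top [314 164  12  14 116] [320.  170.4] [ 592. -192.   30.]
top [315 194  14  13 120] [322.  199.9] [ 506. -194.   30.]
top [322 224  13  13 121] [328.5 230.1] [ 421. -208.   30.]
bowl [597.97258742  54.52201721 180.        ] dial [434.4642634   46.29572559 110.        ] [436.93830382  37.8765508  105.        ]
lid [596.38546849 329.02895449  10.        ] [579.95457325 329.95703675  10.        ]
cup [425.66670626 175.37497257  80.        ] [425.95527456 172.43674158  91.65416313]
tin [ 370.86227435 -376.51370205  180.        ] [ 373.32586534 -379.63371347  180.        ] jar [ 647.29912959 -380.44043086  185.        ] [ 644.04727269 -381.01958319  185.        ]
oil [ 333.90301177 -284.8319259    80.        ]
```

View pics/t1.png

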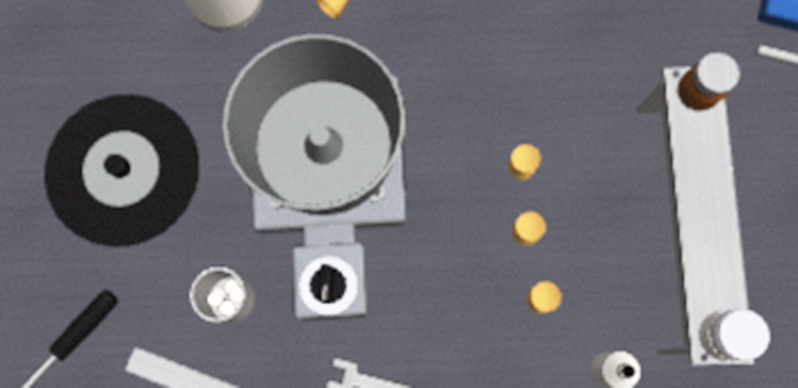

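```bash
cat >> h.py <<'E'
from scipy.optimize import least_squares
def circ(x,y,z,rad):
    a=np.linspace(0,2*np.pi,120); return np.c_[x+rad*np.cos(a),y+rad*np.sin(a),0*a+z]
def bb(c,P):
    q=proj(c,P); return np.r_[q.min(0),q.max(0)]
def fitc(z,rad,obs,x0):
    "obs: {cam:[l,t,r,b]} with nan for unknown"
    f=lambda p: np.hstack([np.nan_to_num(bb(c,circ(p[0],p[1],z,rad))-np.array(o,float)) for c,o in obs.items()])
    s=least_squares(f,x0); return s.x.round(1),s.fun.round(1)
E
python3 - <<'E'
from h import *
n=np.nan
print("bowl top",fitc(180,100,{"top":[187.8,115.4,267.6,n]},[598,54]))
print("bowl side",fitc(180,100,{"side":[252.5,n,320.5,n]},[598,54]), "both",fitc(180,100,{"top":[187.8,115.4,267.6,n],"side":[252.5,130,320.5,n]},[598,54]))
print("lid",fitc(8,102.5,{"top":[109.3,141,177.7,207.9]},[596,329]),fitc(8,102.5,{"side":[224.5,128,n,n]},[596,329]))
print("cup",fitc(80,31,{"top":[188/2.28+90,266/2.28+100,245/2.28+90,323/2.28+100]},[425,175]),fitc(80,31,{"side":[207,157,229,n]},[425,175]))
# console top corners (crop coords) at z=80
for u in((294,247),(362,244),(366,316),(298,318)): print("console",ray("top",(u[0]/2.28+90,u[1]/2.28+100),80).round(0))
print("dial disc",ray("top",(328/2.28+90,285/2.28+100),88).round(1))
for u in((664,69),(721,67),(753,362),(691,364)): print("shelf",ray("top",(u[0]/2.28+90,u[1]/2.28+100),120).round(0))
for u in((525,158),(529,225),(545,295)): print("fer",ray("top",(u[0]/2.28+90,u[1]/2.28+100),40).round(0))
I=cv2.imread("pics/side0.png");cv2.imwrite("pics/s1.png",cv2.resize(I[120:330,190:400],None,fx=2.8,fy=2.8,interpolation=cv2.INTER_CUBIC))
E
```

```text
bowl top (array([603.4,  56.9]), array([-0.3, -0. ,  0.3,  0. ]))
bowl side (array([610.6,  62. ]), array([0., 0., 0., 0.])) both (array([606.1,  56.2]), array([ 0. , -1. ,  0.5,  0. , -0.8, -0.4, -0.5,  0. ]))
lid (array([597.3, 328.5]), array([ 0.1, -0. , -0.1,  0. ])) (array([598.6, 333.2]), array([-0.,  0.,  0.,  0.]))
cup (array([425.5, 182.2]), array([ 1. ,  0.9, -1. , -0.9])) (array([429., 181.]), array([ 1.3,  0.1, -1.3,  0. ]))
console [480.  91.  80.]
console [482.  11.  80.]
console [398.   7.  80.]
console [397.  86.  80.]
dial disc [433.9  50.1  88. ]
shelf [ 677. -345.  120.]
shelf [ 678. -411.  120.]
shelf [ 341. -415.  120.]
shelf [ 340. -349.  120.]
fer [ 593. -192.   40.]
fer [ 508. -193.   40.]
fer [ 422. -208.   40.]
```

View pics/s1.png

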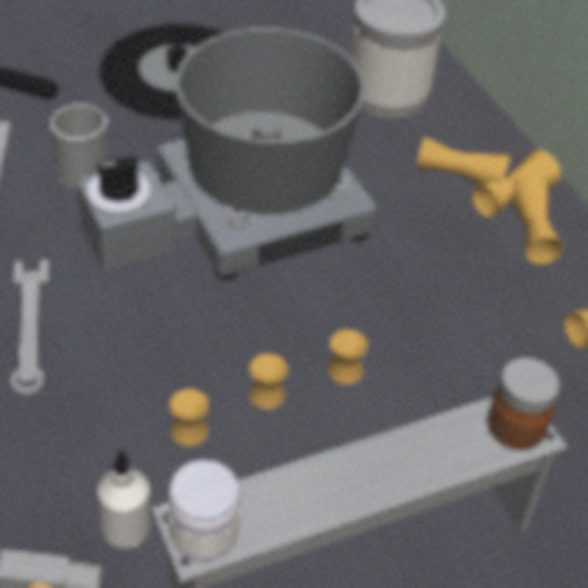

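>>> {"api": "servo_tool", "payload": {
  "deltas": [
    {"x": 40,"y": -50,"gripper": 1},
    {"x": 80,"y": -150},
    {"x": 150,"y": -300},
    {"x": 220,"y": -450},
    {"x": 260,"y": -600,"rz": 0.2},
    {"x": 346,"y": -700,"rz": 0.4},
    {"x": 346,"y": -765,"z": -60,"rz": 0.4},
    {"x": 346,"y": -765,"z": -100,"rz": 0.4},
    {"x": 346,"y": -765,"z": -100,"rz": 0.4},
    {"x": 346,"y": -765,"z": -100,"rz": 0.4}
  ]
}}

```text
invalid input
```

>>> {"api": "servo_tool", "payload": {
  "deltas": [
    {"x": 40,"y": -50,"z": 0,"rx": 0,"ry": 0,"rz": 0,"gripper": 1},
    {"x": 80,"y": -150,"z": 0,"rx": 0,"ry": 0,"rz": 0.1,"gripper": 1},
    {"x": 120,"y": -250,"z": 0,"rx": 0,"ry": 0,"rz": 0.2,"gripper": 1},
    {"x": 160,"y": -350,"z": 0,"rx": 0,"ry": 0,"rz": 0.3,"gripper": 1},
    {"x": 200,"y": -450,"z": 0,"rx": 0,"ry": 0,"rz": 0.4,"gripper": 1},
    {"x": 240,"y": -550,"z": 0,"rx": 0,"ry": 0,"rz": 0.4,"gripper": 1},
    {"x": 300,"y": -650,"z": 0,"rx": 0,"ry": 0,"rz": 0.4,"gripper": 1},
    {"x": 346,"y": -765,"z": 0,"rx": 0,"ry": 0,"rz": 0.4,"gripper": 1},
    {"x": 346,"y": -765,"z": -60,"rx": 0,"ry": 0,"rz": 0.4,"gripper": 1},
    {"x": 346,"y": -765,"z": -100,"rx": 0,"ry": 0,"rz": 0.4,"gripper": 1}
  ],
  "newtons": 40
}}

```text
clock: 2.0
eef_pos: [456.5, 120.9, 213.8]
tcp_rot: [3.141, 0.003, 3.134]
contact_force: [0.4, 0.6, 0.6]
opening: 0.997
grasp_force: 0.0
```

>>> {"api": "servo_tool", "payload": {
  "deltas": [
    {"x": 14,"y": -48,"z": 10,"rx": 0,"ry": 0,"rz": 0,"gripper": 1},
    {"x": 28,"y": -96,"z": 10,"rx": 0,"ry": 0,"rz": 0,"gripper": 1},
    {"x": 45,"y": -142,"z": 10,"rx": 0,"ry": 0,"rz": 0,"gripper": 1},
    {"x": 65,"y": -188,"z": 10,"rx": 0,"ry": 0,"rz": 0,"gripper": 1},
    {"x": 85,"y": -234,"z": 10,"rx": 0,"ry": 0,"rz": 0,"gripper": 1},
    {"x": 110,"y": -275,"z": 0,"rx": 0,"ry": 0,"rz": 0,"gripper": 1},
    {"x": 137,"y": -313,"z": -20,"rx": 0,"ry": 0,"rz": 0,"gripper": 1},
    {"x": 137,"y": -313,"z": -65,"rx": 0,"ry": 0,"rz": 0,"gripper": 1},
    {"x": 137,"y": -313,"z": -110,"rx": 0,"ry": 0,"rz": 0,"gripper": 1},
    {"x": 137,"y": -313,"z": -110,"rx": 0,"ry": 0,"rz": 0,"gripper": 1}
  ]
}}

```text
clock: 3.0
eef_pos: [588.1, -189.4, 97.2]
tcp_rot: [3.138, -0.01, 3.133]
contact_force: [-1.2, 0.5, 0.2]
opening: 1.001
grasp_force: 0.0
```

```bash
cat >> h.py <<'E'
def fer(z=40):
    "ferrule positions by colour"
    o={}
    for c in("side","top"):
        h=cv2.cvtColor(r.grab_frame(c),cv2.COLOR_BGR2HSV); m=cv2.inRange(h,(10,130,100),(30,255,255))
        if c=="side": m=cv2.morphologyEx(m,cv2.MORPH_CLOSE,np.ones((5,5)))
        n,l,st,ce=cv2.connectedComponentsWithStats(m)
        o[c]=[(st[i,4],*ray(c,ce[i],33 if c=="top" else 20).round(0)[:2]) for i in range(1,n) if 30<st[i,4]<260]
    return o
E
python3 -c "
from h import *
print(fer(),r.sense()['eef_pos'])"
```

```text
{'side': [(np.int32(151), np.float64(596.0), np.float64(-190.0)), (np.int32(164), np.float64(510.0), np.float64(-192.0)), (np.int32(169), np.float64(423.0), np.float64(-207.0)), (np.int32(63), np.float64(723.0), np.float64(-319.0))], 'top': [(np.int32(167), np.float64(910.0), np.float64(-231.0))]} [ 592.11770704 -190.13042884  103.16337003]
```

>>> {"api": "servo_tool", "payload": {
  "deltas": [
    {"x": 1,"y": 1,"z": -50,"rx": 0,"ry": 0,"rz": 0,"gripper": 1},
    {"x": 1,"y": 1,"z": -90,"rx": 0,"ry": 0,"rz": 0,"gripper": 1},
    {"x": 1,"y": 1,"z": -100,"rx": 0,"ry": 0,"rz": 0,"gripper": 1},
    {"x": 1,"y": 1,"z": -100,"rx": 0,"ry": 0,"rz": 0,"gripper": -1},
    {"x": 1,"y": 1,"z": -100,"rx": 0,"ry": 0,"rz": 0,"gripper": -1},
    {"x": 1,"y": 1,"z": -100,"rx": 0,"ry": 0,"rz": 0,"gripper": -1},
    {"x": 1,"y": 1,"z": -100,"rx": 0,"ry": 0,"rz": 0,"gripper": -1},
    {"x": 1,"y": 1,"z": -100,"rx": 0,"ry": 0,"rz": 0,"gripper": -1},
    {"x": 1,"y": 1,"z": -100,"rx": 0,"ry": 0,"rz": 0,"gripper": -1},
    {"x": 1,"y": 1,"z": -100,"rx": 0,"ry": 0,"rz": 0,"gripper": -1}
  ],
  "newtons": 40
}}

```text
clock: 4.1
eef_pos: [595.1, -190.1, 5.4]
tcp_rot: [-3.14, 0.004, 3.134]
contact_force: [-0.9, -0.3, 9.6]
opening: 0.379
grasp_force: 38.4
```

>>> {"api": "servo_tool", "payload": {
  "deltas": [
    {"x": 0,"y": 0,"z": 45,"rx": 0,"ry": 0,"rz": 0,"gripper": -1},
    {"x": 0,"y": 0,"z": 95,"rx": 0,"ry": 0,"rz": 0,"gripper": -1},
    {"x": 0,"y": 10,"z": 140,"rx": 0,"ry": 0,"rz": 0,"gripper": -1},
    {"x": 0,"y": 25,"z": 185,"rx": 0,"ry": 0,"rz": 0,"gripper": -1},
    {"x": 10,"y": 60,"z": 220,"rx": 0,"ry": 0,"rz": 0,"gripper": -1},
    {"x": 22,"y": 108,"z": 220,"rx": 0,"ry": 0,"rz": 0,"gripper": -1},
    {"x": 35,"y": 156,"z": 220,"rx": 0,"ry": 0,"rz": 0,"gripper": -1},
    {"x": 48,"y": 204,"z": 220,"rx": 0,"ry": 0,"rz": 0,"gripper": -1},
    {"x": 59,"y": 247,"z": 220,"rx": 0,"ry": 0,"rz": 0,"gripper": -1},
    {"x": 59,"y": 247,"z": 220,"rx": 0,"ry": 0,"rz": 0,"gripper": -1}
  ]
}}

```text
clock: 5.1
eef_pos: [653.3, 62.9, 224.0]
tcp_rot: [3.14, 0.002, 3.138]
contact_force: [-0.3, -0.1, -1.5]
opening: 0.385
grasp_force: 39.5
```

>>> {"api": "servo_tool", "payload": {
  "deltas": [
    {"x": 0,"y": 0,"z": -40,"rx": 0,"ry": 0,"rz": 0,"gripper": -1},
    {"x": 0,"y": 0,"z": -80,"rx": 0,"ry": 0,"rz": 0,"gripper": -1},
    {"x": 0,"y": 0,"z": -104,"rx": 0,"ry": 0,"rz": 0,"gripper": -1},
    {"x": 0,"y": 0,"z": -104,"rx": 0,"ry": 0,"rz": 0,"gripper": -1},
    {"x": 0,"y": 0,"z": -104,"rx": 0,"ry": 0,"rz": 0,"gripper": 0.3},
    {"x": 0,"y": 0,"z": -104,"rx": 0,"ry": 0,"rz": 0,"gripper": 0.3},
    {"x": 0,"y": 0,"z": -104,"rx": 0,"ry": 0,"rz": 0,"gripper": 0.3},
    {"x": 0,"y": 0,"z": -60,"rx": 0,"ry": 0,"rz": 0,"gripper": 0.3},
    {"x": 0,"y": 0,"z": -10,"rx": 0,"ry": 0,"rz": 0,"gripper": 0.3},
    {"x": 0,"y": 0,"z": 0,"rx": 0,"ry": 0,"rz": 0,"gripper": 0.3}
  ]
}}

```text
clock: 6.1
eef_pos: [655.8, 57.9, 230.7]
tcp_rot: [3.141, 0.011, 3.134]
contact_force: [0.4, -0.3, 0.8]
opening: 0.648
grasp_force: 0.0
```

>>> {"api": "servo_tool", "payload": {
  "deltas": [
    {"x": -20,"y": -44,"z": 0,"rx": 0,"ry": 0,"rz": 0,"gripper": 1},
    {"x": -45,"y": -87,"z": 0,"rx": 0,"ry": 0,"rz": 0,"gripper": 1},
    {"x": -70,"y": -130,"z": 0,"rx": 0,"ry": 0,"rz": 0,"gripper": 1},
    {"x": -95,"y": -173,"z": 0,"rx": 0,"ry": 0,"rz": 0,"gripper": 1},
    {"x": -120,"y": -216,"z": 0,"rx": 0,"ry": 0,"rz": 0,"gripper": 1},
    {"x": -145,"y": -249,"z": -20,"rx": 0,"ry": 0,"rz": 0,"gripper": 1},
    {"x": -145,"y": -249,"z": -65,"rx": 0,"ry": 0,"rz": 0,"gripper": 1},
    {"x": -145,"y": -249,"z": -110,"rx": 0,"ry": 0,"rz": 0,"gripper": 1},
    {"x": -145,"y": -249,"z": -130,"rx": 0,"ry": 0,"rz": 0,"gripper": 1},
    {"x": -145,"y": -249,"z": -130,"rx": 0,"ry": 0,"rz": 0,"gripper": 1}
  ]
}}

```text
clock: 7.1
eef_pos: [505.6, -190.9, 90.9]
tcp_rot: [3.14, -0.004, 3.133]
contact_force: [0.1, -0.4, 0.6]
opening: 1.001
grasp_force: 0.0
```

```bash
python3 -c "
from h import *
print(fer(),r.sense()['eef_pos'])"
```

```text
{'side': [(np.int32(156), np.float64(509.0), np.float64(-193.0)), (np.int32(172), np.float64(423.0), np.float64(-207.0)), (np.int32(65), np.float64(723.0), np.float64(-319.0))], 'top': [(np.int32(156), np.float64(672.0), np.float64(67.0))]} [ 507.99281751 -191.52914615   93.90229156]
```

>>> {"api": "servo_tool", "payload": {
  "deltas": [
    {"x": 0,"y": 0,"z": -45,"rx": 0,"ry": 0,"rz": 0,"gripper": 1},
    {"x": 0,"y": 0,"z": -80,"rx": 0,"ry": 0,"rz": 0,"gripper": 1},
    {"x": 0,"y": 0,"z": -90,"rx": 0,"ry": 0,"rz": 0,"gripper": 1},
    {"x": 0,"y": 0,"z": -90,"rx": 0,"ry": 0,"rz": 0,"gripper": -1},
    {"x": 0,"y": 0,"z": -90,"rx": 0,"ry": 0,"rz": 0,"gripper": -1},
    {"x": 0,"y": 0,"z": -90,"rx": 0,"ry": 0,"rz": 0,"gripper": -1},
    {"x": 0,"y": 0,"z": -90,"rx": 0,"ry": 0,"rz": 0,"gripper": -1},
    {"x": 0,"y": 0,"z": -90,"rx": 0,"ry": 0,"rz": 0,"gripper": -1},
    {"x": 0,"y": 0,"z": -90,"rx": 0,"ry": 0,"rz": 0,"gripper": -1},
    {"x": 0,"y": 0,"z": -90,"rx": 0,"ry": 0,"rz": 0,"gripper": -1}
  ]
}}

```text
clock: 8.2
eef_pos: [508.8, -192.0, 4.8]
tcp_rot: [-3.14, 0.003, 3.134]
contact_force: [-2.0, -1.6, 8.3]
opening: 0.383
grasp_force: 38.4
```

>>> {"api": "servo_tool", "payload": {
  "deltas": [
    {"x": 0,"y": 0,"z": 45,"rx": 0,"ry": 0,"rz": 0,"gripper": -1},
    {"x": 0,"y": 0,"z": 95,"rx": 0,"ry": 0,"rz": 0,"gripper": -1},
    {"x": 0,"y": 10,"z": 140,"rx": 0,"ry": 0,"rz": 0,"gripper": -1},
    {"x": 0,"y": 25,"z": 185,"rx": 0,"ry": 0,"rz": 0,"gripper": -1},
    {"x": 10,"y": 60,"z": 220,"rx": 0,"ry": 0,"rz": 0,"gripper": -1},
    {"x": 20,"y": 108,"z": 220,"rx": 0,"ry": 0,"rz": 0,"gripper": -1},
    {"x": 30,"y": 156,"z": 220,"rx": 0,"ry": 0,"rz": 0,"gripper": -1},
    {"x": 40,"y": 204,"z": 220,"rx": 0,"ry": 0,"rz": 0,"gripper": -1},
    {"x": 46,"y": 250,"z": 220,"rx": 0,"ry": 0,"rz": 0,"gripper": -1},
    {"x": 46,"y": 250,"z": 220,"rx": 0,"ry": 0,"rz": 0,"gripper": -1}
  ]
}}

```text
clock: 9.2
eef_pos: [553.9, 63.6, 223.9]
tcp_rot: [3.14, 0.002, 3.138]
contact_force: [-0.1, -0.2, -0.4]
opening: 0.383
grasp_force: 39.5
```

>>> {"api": "servo_tool", "payload": {
  "deltas": [
    {"x": 0,"y": 0,"z": -40,"rx": 0,"ry": 0,"rz": 0,"gripper": -1},
    {"x": 0,"y": 0,"z": -80,"rx": 0,"ry": 0,"rz": 0,"gripper": -1},
    {"x": 0,"y": 0,"z": -104,"rx": 0,"ry": 0,"rz": 0,"gripper": -1},
    {"x": 0,"y": 0,"z": -104,"rx": 0,"ry": 0,"rz": 0,"gripper": -1},
    {"x": 0,"y": 0,"z": -104,"rx": 0,"ry": 0,"rz": 0,"gripper": 0.3},
    {"x": 0,"y": 0,"z": -104,"rx": 0,"ry": 0,"rz": 0,"gripper": 0.3},
    {"x": 0,"y": 0,"z": -104,"rx": 0,"ry": 0,"rz": 0,"gripper": 0.3},
    {"x": 0,"y": 0,"z": -60,"rx": 0,"ry": 0,"rz": 0,"gripper": 0.3},
    {"x": 0,"y": 0,"z": -10,"rx": 0,"ry": 0,"rz": 0,"gripper": 0.3},
    {"x": 0,"y": 0,"z": 0,"rx": 0,"ry": 0,"rz": 0,"gripper": 0.3}
  ]
}}

```text
clock: 10.2
eef_pos: [556.7, 59.0, 229.8]
tcp_rot: [3.141, 0.01, 3.134]
contact_force: [1.1, 0.5, 0.1]
opening: 0.647
grasp_force: 0.0
```

>>> {"api": "servo_tool", "payload": {
  "deltas": [
    {"x": -20,"y": -44,"z": 0,"rx": 0,"ry": 0,"rz": 0,"gripper": 1},
    {"x": -42,"y": -88,"z": 0,"rx": 0,"ry": 0,"rz": 0,"gripper": 1},
    {"x": -64,"y": -132,"z": 0,"rx": 0,"ry": 0,"rz": 0,"gripper": 1},
    {"x": -86,"y": -176,"z": 0,"rx": 0,"ry": 0,"rz": 0,"gripper": 1},
    {"x": -108,"y": -220,"z": 0,"rx": 0,"ry": 0,"rz": 0,"gripper": 1},
    {"x": -132,"y": -264,"z": -20,"rx": 0,"ry": 0,"rz": 0,"gripper": 1},
    {"x": -132,"y": -264,"z": -65,"rx": 0,"ry": 0,"rz": 0,"gripper": 1},
    {"x": -132,"y": -264,"z": -110,"rx": 0,"ry": 0,"rz": 0,"gripper": 1},
    {"x": -132,"y": -264,"z": -130,"rx": 0,"ry": 0,"rz": 0,"gripper": 1},
    {"x": -132,"y": -264,"z": -130,"rx": 0,"ry": 0,"rz": 0,"gripper": 1}
  ]
}}

```text
clock: 11.2
eef_pos: [419.6, -204.7, 91.1]
tcp_rot: [3.14, -0.004, 3.133]
contact_force: [0.5, 0.3, 0.3]
opening: 1.002
grasp_force: 0.0
```

```bash
python3 -c "
from h import *
print(fer(),r.sense()['eef_pos'])"
```

```text
{'side': [(np.int32(53), np.float64(706.0), np.float64(162.0)), (np.int32(158), np.float64(422.0), np.float64(-209.0)), (np.int32(58), np.float64(724.0), np.float64(-320.0))], 'top': [(np.int32(154), np.float64(672.0), np.float64(66.0)), (np.int32(146), np.float64(567.0), np.float64(68.0))]} [ 421.88579554 -205.5686576    93.80479805]
```

>>> {"api": "servo_tool", "payload": {
  "deltas": [
    {"x": 0,"y": -2,"z": -45,"rx": 0,"ry": 0,"rz": 0,"gripper": 1},
    {"x": 0,"y": -2,"z": -80,"rx": 0,"ry": 0,"rz": 0,"gripper": 1},
    {"x": 0,"y": -2,"z": -90,"rx": 0,"ry": 0,"rz": 0,"gripper": 1},
    {"x": 0,"y": -2,"z": -90,"rx": 0,"ry": 0,"rz": 0,"gripper": -1},
    {"x": 0,"y": -2,"z": -90,"rx": 0,"ry": 0,"rz": 0,"gripper": -1},
    {"x": 0,"y": -2,"z": -90,"rx": 0,"ry": 0,"rz": 0,"gripper": -1},
    {"x": 0,"y": -2,"z": -90,"rx": 0,"ry": 0,"rz": 0,"gripper": -1},
    {"x": 0,"y": -2,"z": -90,"rx": 0,"ry": 0,"rz": 0,"gripper": -1},
    {"x": 0,"y": -2,"z": -90,"rx": 0,"ry": 0,"rz": 0,"gripper": -1},
    {"x": 0,"y": -2,"z": -90,"rx": 0,"ry": 0,"rz": 0,"gripper": -1}
  ]
}}

```text
clock: 12.3
eef_pos: [422.7, -208.1, 4.7]
tcp_rot: [-3.14, 0.003, 3.134]
contact_force: [-1.2, -0.6, 10.0]
opening: 0.379
grasp_force: 38.6
```

>>> {"api": "servo_tool", "payload": {
  "deltas": [
    {"x": 0,"y": 0,"z": 45,"rx": 0,"ry": 0,"rz": 0,"gripper": -1},
    {"x": 0,"y": 0,"z": 95,"rx": 0,"ry": 0,"rz": -0.14,"gripper": -1},
    {"x": 10,"y": 10,"z": 140,"rx": 0,"ry": 0,"rz": -0.28,"gripper": -1},
    {"x": 20,"y": 25,"z": 185,"rx": 0,"ry": 0,"rz": -0.42,"gripper": -1},
    {"x": 40,"y": 60,"z": 220,"rx": 0,"ry": 0,"rz": -0.56,"gripper": -1},
    {"x": 70,"y": 95,"z": 220,"rx": 0,"ry": 0,"rz": -0.7,"gripper": -1},
    {"x": 100,"y": 130,"z": 220,"rx": 0,"ry": 0,"rz": -0.84,"gripper": -1},
    {"x": 130,"y": 168,"z": 220,"rx": 0,"ry": 0,"rz": -0.98,"gripper": -1},
    {"x": 155,"y": 208,"z": 220,"rx": 0,"ry": 0,"rz": -1.12,"gripper": -1},
    {"x": 165,"y": 255,"z": 220,"rx": 0,"ry": 0,"rz": -1.26,"gripper": -1}
  ]
}}

```text
clock: 13.3
eef_pos: [588.4, 49.2, 224.1]
tcp_rot: [3.139, 0.001, 1.868]
contact_force: [0.7, -0.0, -1.7]
opening: 0.39
grasp_force: 39.8
```

>>> {"api": "servo_tool", "payload": {
  "deltas": [
    {"x": 8,"y": 30,"z": 0,"rx": 0,"ry": 0,"rz": -0.14,"gripper": -1},
    {"x": 17,"y": 60,"z": 0,"rx": 0,"ry": 0,"rz": -0.28,"gripper": -1},
    {"x": 17,"y": 60,"z": 0,"rx": 0,"ry": 0,"rz": -0.31,"gripper": -1},
    {"x": 17,"y": 60,"z": 0,"rx": 0,"ry": 0,"rz": -0.31,"gripper": -1}
  ]
}}

```text
clock: 13.7
eef_pos: [603.1, 108.1, 223.5]
tcp_rot: [3.141, 0.0, 1.566]
contact_force: [0.2, -1.1, -0.5]
opening: 0.381
grasp_force: 39.8
```

>>> {"api": "servo_tool", "payload": {
  "deltas": [
    {"x": 0,"y": 0,"z": -40,"rx": 0,"ry": 0,"rz": 0,"gripper": -1},
    {"x": 0,"y": 0,"z": -80,"rx": 0,"ry": 0,"rz": 0,"gripper": -1},
    {"x": 0,"y": 0,"z": -104,"rx": 0,"ry": 0,"rz": 0,"gripper": -1},
    {"x": 0,"y": 0,"z": -104,"rx": 0,"ry": 0,"rz": 0,"gripper": -1},
    {"x": 0,"y": 0,"z": -104,"rx": 0,"ry": 0,"rz": 0,"gripper": 0.3},
    {"x": 0,"y": 0,"z": -104,"rx": 0,"ry": 0,"rz": 0,"gripper": 0.3},
    {"x": 0,"y": 0,"z": -104,"rx": 0,"ry": 0,"rz": 0,"gripper": 0.3},
    {"x": 0,"y": 0,"z": -60,"rx": 0,"ry": 0,"rz": 0,"gripper": 0.3},
    {"x": 0,"y": 0,"z": -10,"rx": 0,"ry": 0,"rz": 0,"gripper": 0.3},
    {"x": 0,"y": 0,"z": 0,"rx": 0,"ry": 0,"rz": 0,"gripper": 0.3}
  ]
}}

```text
clock: 14.7
eef_pos: [606.7, 108.2, 230.3]
tcp_rot: [3.131, -0.002, 1.564]
contact_force: [-0.3, 0.1, -0.3]
opening: 0.652
grasp_force: 0.0
```

>>> {"api": "servo_tool", "payload": {
  "deltas": [
    {"x": -40,"y": 5,"z": 0,"rx": 0,"ry": 0,"rz": 0.14,"gripper": 1},
    {"x": -80,"y": 10,"z": 0,"rx": 0,"ry": 0,"rz": 0.28,"gripper": 1},
    {"x": -120,"y": 15,"z": 0,"rx": 0,"ry": 0,"rz": 0.42,"gripper": 1},
    {"x": -160,"y": 20,"z": 0,"rx": 0,"ry": 0,"rz": 0.56,"gripper": 1},
    {"x": -200,"y": 25,"z": 0,"rx": 0,"ry": 0,"rz": 0.7,"gripper": 1},
    {"x": -230,"y": 30,"z": 0,"rx": 0,"ry": 0,"rz": 0.84,"gripper": 1},
    {"x": -250,"y": 35,"z": 0,"rx": 0,"ry": 0,"rz": 0.98,"gripper": 1},
    {"x": -250,"y": 40,"z": 0,"rx": 0,"ry": 0,"rz": 1.12,"gripper": 1},
    {"x": -250,"y": 40,"z": 0,"rx": 0,"ry": 0,"rz": 1.26,"gripper": 1},
    {"x": -250,"y": 40,"z": 0,"rx": 0,"ry": 0,"rz": 1.4,"gripper": 1}
  ]
}}

```text
clock: 15.7
eef_pos: [353.5, 148.0, 223.8]
tcp_rot: [3.14, 0.002, 2.971]
contact_force: [-0.3, 0.3, 1.2]
opening: 1.0
grasp_force: 0.0
```

>>> {"api": "servo_tool", "payload": {
  "deltas": [
    {"x": 0,"y": 0,"z": 0,"rx": 0,"ry": 0,"rz": 0.14,"gripper": 1},
    {"x": 0,"y": 0,"z": 0,"rx": 0,"ry": 0,"rz": 0.28,"gripper": 1},
    {"x": 0,"y": 0,"z": 0,"rx": 0,"ry": 0,"rz": 0.42,"gripper": 1},
    {"x": 0,"y": 0,"z": 0,"rx": 0,"ry": 0,"rz": 0.575,"gripper": 1},
    {"x": 0,"y": 0,"z": 0,"rx": 0,"ry": 0,"rz": 0.575,"gripper": 1},
    {"x": 0,"y": 0,"z": 0,"rx": 0,"ry": 0,"rz": 0.575,"gripper": 1}
  ]
}}

```text
clock: 16.3
eef_pos: [353.6, 147.7, 223.4]
tcp_rot: [-3.142, 0.001, -2.748]
contact_force: [-0.5, 0.8, 0.4]
opening: 1.001
grasp_force: 0.0
```

Now tilt 50° in the air, and look.

>>> {"api": "servo_tool", "payload": {
  "deltas": [
    {"x": 0,"y": 0,"z": 0,"rx": 0.058,"ry": -0.137,"rz": 0,"gripper": 1},
    {"x": 0,"y": 0,"z": 0,"rx": 0.116,"ry": -0.274,"rz": 0,"gripper": 1},
    {"x": 0,"y": 0,"z": 0,"rx": 0.174,"ry": -0.411,"rz": 0,"gripper": 1},
    {"x": 0,"y": 0,"z": 0,"rx": 0.232,"ry": -0.548,"rz": 0,"gripper": 1},
    {"x": 0,"y": 0,"z": 0,"rx": 0.29,"ry": -0.685,"rz": 0,"gripper": 1},
    {"x": 0,"y": 0,"z": 0,"rx": 0.339,"ry": -0.804,"rz": 0,"gripper": 1},
    {"x": 0,"y": 0,"z": 0,"rx": 0.339,"ry": -0.804,"rz": 0,"gripper": 1},
    {"x": 0,"y": 0,"z": -40,"rx": 0.339,"ry": -0.804,"rz": 0,"gripper": 1},
    {"x": 0,"y": 0,"z": -80,"rx": 0.339,"ry": -0.804,"rz": 0,"gripper": 1},
    {"x": 0,"y": 0,"z": -80,"rx": 0.339,"ry": -0.804,"rz": 0,"gripper": 1}
  ]
}}

```text
clock: 17.3
eef_pos: [353.9, 149.7, 215.9]
tcp_rot: [3.141, 0.818, -2.746]
contact_force: [1.0, -0.7, 0.2]
opening: 0.998
grasp_force: 0.0
```

Run:
```python
from h import *
s=r.sense();print(s["qpos"].round(2),s["eef_pos"].round(1),R.from_euler("xyz",s["tcp_rot"]).as_matrix().round(3))
T=r.grab_frame("top");S=r.grab_frame("side")
a=cv2.resize(T[90:290,90:290],None,fx=2,fy=2,interpolation=cv2.INTER_CUBIC);b=cv2.resize(S[110:310,150:350],None,fx=2,fy=2,interpolation=cv2.INTER_CUBIC)
cv2.imwrite("pics/p3.png",np.hstack([a,b]))
for c in("side","top"): print(rec("cup_center",c),rec("lid_knob",c))
```

```text
[ 0.4  -0.34  2.66  0.21  0.   -1.78] [353.9 149.7 215.9] [[-0.631 -0.386  0.673]
 [-0.263  0.923  0.282]
 [-0.73   0.001 -0.683]]
[(0.67, [205.4, 155.0, 23.8, 31.2])] [(0.7, [223.0, 130.8, 46.0, 30.2])]
[(0.67, [172.1, 218.5, 30.4, 22.9])] [(0.78, [110.4, 137.2, 66.2, 70.3]), (0.72, [184.8, 115.9, 85.5, 124.1])]
```

View pics/p3.png

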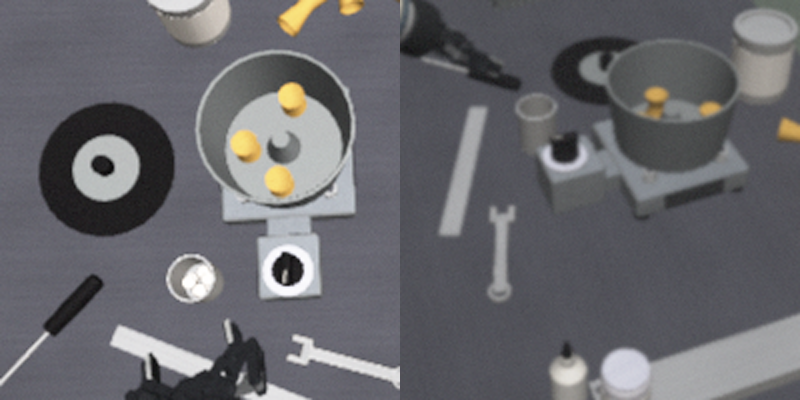

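```bash
cat > kin.py <<'E'
import numpy as np
from scipy.optimize import least_squares
from scipy.spatial.transform import Rotation as R
LO=np.array([-2.63,-.92,.06,-1.3,0,-3.02]);HI=np.array([2.63,2.1,2.66,4.44,2.69,3.02])
E=lambda a,t:R.from_euler(a,t).as_matrix()
R0=E("y",-np.pi)@E("z",np.pi/2)@E("x",np.pi)
P=[597,458,338,195]
def fk(q,P=P):
    A=E("z",q[0]);U=A@E("y",q[1]);F=A@E("y",q[1]+q[2]);T=F@E("z",q[3])@E("y",q[4])
    return np.array([0,0,P[3]])+P[0]*U[:,2]+P[1]*F[:,2]+P[2]*T[:,2], T@E("z",q[5])@R0
def ik(p,M,q0,P=P):
    def f(q):
        a,B=fk(q,P);return np.r_[(a-p)/100,R.from_matrix(B@M.T).as_rotvec()]
    s=least_squares(f,np.clip(q0,LO+1e-3,HI-1e-3),bounds=(LO,HI));return s.x,2*s.cost
def grasp(az,beta,flip=0):
    "tool rotation: z tilted beta from down towards azimuth az, y horizontal"
    z=np.array([np.sin(beta)*np.cos(az),np.sin(beta)*np.sin(az),-np.cos(beta)])
    y=np.array([-np.sin(az),np.cos(az),0])*(1 if flip else -1)
    return np.c_[np.cross(y,z),y,z]
E
python3 - <<'E'
from kin import *
from rig import r
s=r.sense();q=np.array(s["qpos"]);print(q.round(3),s["eef_pos"].round(1))
p,M=fk(q);print(p.round(1),(M-R.from_euler("xyz",s["tcp_rot"]).as_matrix()).round(2).tolist())
q1=np.array([1.16063,.35365,1.6341,0,1.1552,-.0024]);print(fk(q1)[0])
cup=np.array([427,181,45.]);bowl=np.array([604,57,235.]);sh=np.array([509,-380,167.])
for az in(.9,1.2,1.57):
  for flip in(0,1):
    G=grasp(az,.75,flip);out=[]
    for g,name in((cup,"cup"),(sh,"shelf")):
        best=min((ik(g+22*G[:,2],G,q0) for q0 in([0,.4,2.3,1.7,.8,-1],[0,.4,2.3,1.7,.8,1],[-.5,.4,2.3,1.2,.8,-2],[0,.4,2.3,2.5,1,0])),key=lambda t:t[1]);out.append((name,best[0].round(2),round(best[1],3)))
    d=np.array([np.cos(az),np.sin(az),0])
    up=R.from_rotvec(G[:,1]*0).as_matrix()
    H=grasp(az,np.pi/2,flip)
    for roll in(2.6,-2.6):
        Q=R.from_rotvec(d*roll).as_matrix()@H
        best=min((ik(bowl+19*Q[:,2],Q,q0) for q0 in([-.3,.6,1.5,1.7,1.6,0],[-.3,.6,1.5,1.7,1.6,2],[-.3,.6,1.5,1.7,1.6,-2])),key=lambda t:t[1]);out.append(("pour",roll,best[0].round(2),round(best[1],3)))
    print(az,flip);[print("  ",*o) for o in out]
E
```

```text
[ 3.960e-01 -3.380e-01  2.658e+00  2.050e-01  1.000e-03 -1.775e+00] [354.2 150.  217. ]
[355.  148.7 216. ] [[-0.0, 0.0, -0.0], [0.0, 0.0, -0.0], [0.0, -0.0, -0.0]]
[249.24948792 573.21270586 231.57543037]
0.9 0
   cup [ 0.04  0.45  2.62  2.22  0.7  -1.48] 0.0
   shelf [-0.97  0.56  1.72  0.76  1.24 -0.7 ] 0.0
   pour 2.6 [-0.44  0.62  2.3   1.79  1.52  1.25] 0.0
   pour -2.6 [-0.44  0.62  2.3   1.79  1.52  2.33] 0.0
0.9 1
   cup [0.04 0.45 2.62 2.22 0.7  1.66] 0.0
   shelf [-0.97  0.56  1.72  0.76  1.24  2.44] 0.0
   pour 2.6 [-0.44  0.62  2.3   1.79  1.52 -1.89] 0.0
   pour -2.6 [-0.44  0.62  2.3   1.79  1.52 -0.81] 0.0
1.2 0
   cup [-0.06  0.47  2.5   1.7   0.71 -1.32] 0.0
   shelf [-0.93  0.64  1.57  0.62  1.42 -0.82] 0.0
   pour 2.6 [-0.46  0.68  2.08  1.49  1.6   1.41] 0.0
   pour -2.6 [-0.46  0.68  2.08  1.49  1.6   2.49] 0.0
1.2 1
   cup [-0.06  0.47  2.5   1.7   0.71  1.83] 0.0
   shelf [-0.93  0.64  1.57  0.62  1.42  2.32] 0.0
   pour 2.6 [-0.46  0.68  2.08  1.49  1.6  -1.73] 0.0
   pour -2.6 [-0.46  0.68  2.08  1.49  1.6  -0.65] 0.0
1.57 0
   cup [-0.08  0.52  2.33  1.2   0.82 -1.16] 0.0
   shelf [-0.86  0.72  1.41  0.46  1.62 -0.99] 0.0
   pour 2.6 [-0.41  0.77  1.81  1.22  1.78  1.55] 0.0
   pour -2.6 [-0.41  0.77  1.81  1.22  1.78  2.63] 0.0
1.57 1
   cup [-0.08  0.52  2.33  1.2   0.82  1.98] 0.0
   shelf [-0.86  0.72  1.41  0.46  1.62  2.15] 0.0
   pour 2.6 [-0.41  0.77  1.81  1.22  1.78 -1.59] 0.0
   pour -2.6 [-0.41  0.77  1.81  1.22  1.78 -0.51] 0.0
```

>>> {"api": "servo_tool", "payload": {
  "deltas": [
    {"x": 0,"y": -15,"z": 20,"rx": -0.058,"ry": 0.137,"rz": 0,"gripper": 1},
    {"x": 0,"y": -30,"z": 40,"rx": -0.116,"ry": 0.274,"rz": 0,"gripper": 1},
    {"x": 0,"y": -45,"z": 60,"rx": -0.174,"ry": 0.411,"rz": 0,"gripper": 1},
    {"x": 0,"y": -50,"z": 60,"rx": -0.232,"ry": 0.548,"rz": 0,"gripper": 1},
    {"x": 0,"y": -50,"z": 60,"rx": -0.29,"ry": 0.685,"rz": 0,"gripper": 1},
    {"x": 0,"y": -50,"z": 60,"rx": -0.339,"ry": 0.804,"rz": 0,"gripper": 1},
    {"x": 0,"y": -50,"z": 60,"rx": -0.339,"ry": 0.804,"rz": 0,"gripper": 1},
    {"x": 0,"y": -50,"z": 60,"rx": -0.339,"ry": 0.804,"rz": 0,"gripper": 1}
  ]
}}

```text
clock: 18.4
eef_pos: [356.4, 100.7, 276.7]
tcp_rot: [-3.14, -0.055, -2.744]
contact_force: [1.0, -1.0, 0.0]
opening: 1.004
grasp_force: 0.0
```

```bash
cat >> kin.py <<'E'
def path(q,tgt,M,n=8):
    "interpolate from joints q to pose; print the rotvec and worst joint state"
    p0,A=fk(q);rv=R.from_matrix(M@A.T).as_rotvec()
    for k in range(1,n+1):
        q,c=ik(p0+(tgt-p0)*k/n,R.from_rotvec(rv*k/n).as_matrix()@A,q); print(q.round(2),round(c,4))
    print("d",(tgt-p0).round(0),"rv",rv.round(3),np.linalg.norm(rv).round(2)); return q
E
python3 - <<'E'
from kin import *
from rig import r
s=r.sense();q=np.array(s["qpos"]);print(q.round(2),s["eef_pos"].round(1),s["tcp_rot"].round(3))
G=grasp(1.0,.75);g=np.array([427,181,47.])+22*G[:,2]
d=np.array([np.cos(1.0),np.sin(1.0),0])
q=path(q,g-60*d+[0,0,110],G)
print("cup");q=path(q,g,G,4)
E
```

```text
[ 0.28 -0.08  2.04 -0.01  1.24 -1.69] [356.4 100.7 276.7] [-3.14  -0.055 -2.744]
[ 0.18 -0.03  2.04  0.12  1.23 -1.53] 0.0
[ 0.09  0.01  2.06  0.24  1.2  -1.39] 0.0
[-0.    0.04  2.11  0.38  1.16 -1.25] 0.0
[-0.08  0.06  2.17  0.52  1.1  -1.12] 0.0
[-0.15  0.08  2.24  0.68  1.02 -1.  ] 0.0
[-0.19  0.09  2.34  0.85  0.92 -0.9 ] 0.0
[-0.21  0.09  2.43  1.08  0.81 -0.83] 0.0
[-0.18  0.1   2.53  1.37  0.7  -0.8 ] 0.0
d [  59.   48. -138.] rv [ 0.702  0.586 -2.409] 2.58
cup
[-0.13  0.18  2.55  1.54  0.67 -0.96] 0.0
[-0.09  0.27  2.57  1.71  0.66 -1.12] 0.0
[-0.04  0.36  2.58  1.88  0.67 -1.28] 0.0
[-0.    0.45  2.58  2.03  0.69 -1.42] 0.0
d [  32.   50. -110.] rv [ 0. -0. -0.] 0.0
```

>>> {"api": "servo_tool", "payload": {
  "deltas": [
    {"x": 3,"y": 3,"z": -8,"rx": 0.039,"ry": 0.033,"rz": -0.134,"gripper": 1},
    {"x": 6,"y": 5,"z": -15,"rx": 0.078,"ry": 0.065,"rz": -0.268,"gripper": 1},
    {"x": 10,"y": 8,"z": -23,"rx": 0.117,"ry": 0.098,"rz": -0.402,"gripper": 1},
    {"x": 13,"y": 11,"z": -31,"rx": 0.156,"ry": 0.13,"rz": -0.535,"gripper": 1},
    {"x": 16,"y": 13,"z": -38,"rx": 0.195,"ry": 0.163,"rz": -0.669,"gripper": 1},
    {"x": 20,"y": 16,"z": -46,"rx": 0.234,"ry": 0.195,"rz": -0.803,"gripper": 1},
    {"x": 23,"y": 19,"z": -54,"rx": 0.273,"ry": 0.228,"rz": -0.937,"gripper": 1},
    {"x": 26,"y": 21,"z": -61,"rx": 0.312,"ry": 0.26,"rz": -1.071,"gripper": 1},
    {"x": 29,"y": 24,"z": -69,"rx": 0.351,"ry": 0.293,"rz": -1.204,"gripper": 1},
    {"x": 33,"y": 27,"z": -77,"rx": 0.39,"ry": 0.326,"rz": -1.338,"gripper": 1}
  ]
}}

```text
clock: 19.4
eef_pos: [387.0, 126.6, 199.8]
tcp_rot: [2.86, -0.435, 2.237]
contact_force: [0.0, -0.8, -0.3]
opening: 1.002
grasp_force: 0.0
```

>>> {"api": "servo_tool", "payload": {
  "deltas": [
    {"x": 3,"y": 3,"z": -8,"rx": 0.039,"ry": 0.033,"rz": -0.134,"gripper": 1},
    {"x": 6,"y": 5,"z": -15,"rx": 0.078,"ry": 0.065,"rz": -0.268,"gripper": 1},
    {"x": 10,"y": 8,"z": -23,"rx": 0.117,"ry": 0.098,"rz": -0.402,"gripper": 1},
    {"x": 13,"y": 11,"z": -31,"rx": 0.156,"ry": 0.13,"rz": -0.535,"gripper": 1},
    {"x": 16,"y": 13,"z": -38,"rx": 0.195,"ry": 0.163,"rz": -0.669,"gripper": 1},
    {"x": 20,"y": 16,"z": -46,"rx": 0.234,"ry": 0.195,"rz": -0.803,"gripper": 1},
    {"x": 23,"y": 19,"z": -54,"rx": 0.273,"ry": 0.228,"rz": -0.937,"gripper": 1},
    {"x": 26,"y": 21,"z": -61,"rx": 0.312,"ry": 0.26,"rz": -1.071,"gripper": 1},
    {"x": 26,"y": 21,"z": -61,"rx": 0.312,"ry": 0.26,"rz": -1.071,"gripper": 1}
  ]
}}

```text
clock: 20.3
eef_pos: [410.4, 147.9, 138.0]
tcp_rot: [-3.14, -0.745, 0.995]
contact_force: [0.1, 0.2, -0.1]
opening: 0.997
grasp_force: 0.0
```

Run:
```python
from kin import *
from rig import r
import cv2
s=r.sense();q=np.array(s["qpos"]);print(q.round(2),s["eef_pos"].round(1),s["tcp_rot"].round(3))
G=grasp(1.0,.75);g=np.array([427,181,47.])+22*G[:,2]
M=R.from_euler("xyz",s["tcp_rot"]).as_matrix()
print("d",(g-s["eef_pos"]).round(0),"rv",R.from_matrix(G@M.T).as_rotvec().round(3))
T=r.grab_frame("top");S=r.grab_frame("side")
f=lambda I:cv2.resize(I,(400,400),interpolation=cv2.INTER_CUBIC)
cv2.imwrite("pics/p4.png",np.hstack([f(T[140:290,130:280]),f(S[130:250,170:290])]))
```

```text
[-0.17  0.19  2.46  1.39  0.69 -0.81] [410.4 147.9 138. ] [-3.14  -0.745  0.995]
d [  25.   46. -107.] rv [ 0.003 -0.004  0.004]
```

View pics/p4.png

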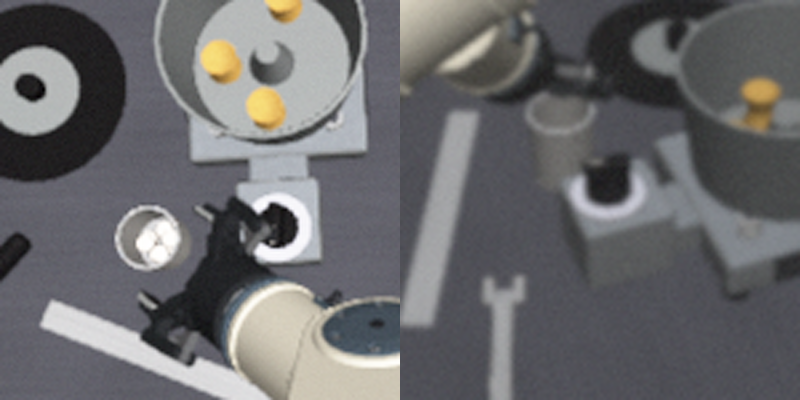

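>>> {"api": "servo_tool", "payload": {
  "deltas": [
    {"x": 8,"y": 15,"z": -35,"rx": 0,"ry": 0,"rz": 0,"gripper": 1},
    {"x": 16,"y": 30,"z": -70,"rx": 0,"ry": 0,"rz": 0,"gripper": 1},
    {"x": 25,"y": 46,"z": -100,"rx": 0,"ry": 0,"rz": 0,"gripper": 1},
    {"x": 25,"y": 46,"z": -107,"rx": 0,"ry": 0,"rz": 0,"gripper": 1},
    {"x": 25,"y": 46,"z": -107,"rx": 0,"ry": 0,"rz": 0,"gripper": 1},
    {"x": 25,"y": 46,"z": -107,"rx": 0,"ry": 0,"rz": 0,"gripper": -1},
    {"x": 25,"y": 46,"z": -107,"rx": 0,"ry": 0,"rz": 0,"gripper": -1},
    {"x": 25,"y": 46,"z": -107,"rx": 0,"ry": 0,"rz": 0,"gripper": -1},
    {"x": 25,"y": 46,"z": -107,"rx": 0,"ry": 0,"rz": 0,"gripper": -1},
    {"x": 25,"y": 46,"z": -107,"rx": 0,"ry": 0,"rz": 0,"gripper": -1}
  ],
  "newtons": 40
}}

```text
clock: 21.4
eef_pos: [438.6, 193.9, 33.5]
tcp_rot: [3.138, -0.75, 1.002]
contact_force: [-3.4, -4.4, 7.6]
opening: 0.721
grasp_force: 42.6
```

Run:
```python
from kin import *
from rig import r
s=r.sense();q=np.array(s["qpos"]);print(q.round(2),s["eef_pos"].round(1),s["tcp_rot"].round(3))
G=grasp(1.0,.75);p=s["eef_pos"]
d=np.array([np.cos(1.0),np.sin(1.0),0])
print("lift");q=path(q,p+[0,0,110],G,4)
print("over");H=grasp(1.0,np.pi/2)
q=path(q,np.array([520,0,300.])+19*d,H,6)
Q=R.from_rotvec(d*2.6).as_matrix()@H
m=Q@(-np.cos(.75)*np.array([0,0,1])) # along tool
# mouth dir in tool frame
mt=G.T@np.array([0,0,1.]);m=Q@mt;print("mouth",m.round(2))
print("roll");q=path(q,np.array([604,57,245])-35*m*np.array([1,1,0])+19*d,Q,6)
```

```text
[-0.01  0.54  2.44  1.97  0.68 -1.36] [438.6 193.9  33.5] [ 3.138 -0.75   1.002]
lift
[-0.01  0.44  2.46  1.88  0.65 -1.24] 0.0
[-0.01  0.34  2.47  1.77  0.63 -1.1 ] 0.0
[-0.    0.24  2.48  1.63  0.61 -0.93] 0.0
[ 0.    0.14  2.47  1.48  0.61 -0.74] 0.0
d [-65.   5. 136.] rv [0.002 0.002 0.   ] 0.0
over
[-0.18  0.16  2.48  1.51  0.8  -0.9 ] 0.0
[-0.33  0.21  2.46  1.5   0.98 -1.01] 0.0
[-0.46  0.27  2.43  1.49  1.15 -1.09] 0.0
[-0.55  0.34  2.39  1.48  1.31 -1.14] 0.0
[-0.62  0.4   2.35  1.48  1.46 -1.18] 0.0
[-0.66  0.47  2.29  1.49  1.6  -1.2 ] 0.0
d [  92. -178.  156.] rv [ 0.691 -0.443  0.   ] 0.82
mouth [-0.1  -0.81 -0.58]
roll
[-0.61  0.49  2.29  1.53  1.59 -0.78] 0.0
[-0.57  0.52  2.29  1.57  1.57 -0.37] 0.0
[-0.52  0.54  2.28  1.62  1.56  0.05] 0.0
[-0.48  0.56  2.27  1.66  1.54  0.47] 0.0
[-0.44  0.59  2.26  1.7   1.53  0.89] 0.0
[-0.4   0.61  2.24  1.74  1.52  1.31] 0.0
d [ 87.  85. -55.] rv [ 1.405  2.188 -0.   ] 2.6
```

>>> {"api": "servo_tool", "payload": {
  "deltas": [
    {"x": 0,"y": 0,"z": 25,"rx": 0,"ry": 0,"rz": 0,"gripper": -1},
    {"x": 0,"y": 0,"z": 65,"rx": 0,"ry": 0,"rz": 0,"gripper": -1},
    {"x": 0,"y": 0,"z": 110,"rx": 0,"ry": 0,"rz": 0,"gripper": -1},
    {"x": 0,"y": 0,"z": 155,"rx": 0,"ry": 0,"rz": 0,"gripper": -1},
    {"x": 10,"y": -10,"z": 195,"rx": 0,"ry": 0,"rz": 0,"gripper": -1},
    {"x": 25,"y": -40,"z": 220,"rx": 0,"ry": 0,"rz": 0,"gripper": -1},
    {"x": 40,"y": -75,"z": 235,"rx": 0.1,"ry": -0.064,"rz": 0,"gripper": -1},
    {"x": 55,"y": -110,"z": 245,"rx": 0.2,"ry": -0.128,"rz": 0,"gripper": -1},
    {"x": 70,"y": -140,"z": 250,"rx": 0.3,"ry": -0.193,"rz": 0,"gripper": -1},
    {"x": 80,"y": -160,"z": 260,"rx": 0.4,"ry": -0.257,"rz": 0,"gripper": -1}
  ]
}}

```text
clock: 22.4
eef_pos: [519.0, 30.5, 293.2]
tcp_rot: [3.125, -1.226, 1.011]
contact_force: [-0.5, 1.2, -1.7]
opening: 0.72
grasp_force: 45.1
```

>>> {"api": "servo_tool", "payload": {
  "deltas": [
    {"x": 5,"y": -10,"z": 3,"rx": 0.1,"ry": -0.064,"rz": 0,"gripper": -1},
    {"x": 10,"y": -18,"z": 6,"rx": 0.2,"ry": -0.128,"rz": 0,"gripper": -1},
    {"x": 12,"y": -18,"z": 7,"rx": 0.29,"ry": -0.186,"rz": 0,"gripper": -1},
    {"x": 12,"y": -18,"z": 7,"rx": 0.29,"ry": -0.186,"rz": 0,"gripper": -1},
    {"x": 12,"y": -18,"z": 7,"rx": 0.29,"ry": -0.186,"rz": 0,"gripper": -1}
  ]
}}

```text
clock: 22.9
eef_pos: [529.9, 16.0, 298.5]
tcp_rot: [-2.96, -1.564, 0.818]
contact_force: [-0.2, 0.0, -2.5]
opening: 0.719
grasp_force: 45.2
```

Run:
```python
from kin import *
from rig import r
import cv2
s=r.sense();q=np.array(s["qpos"]);print(q.round(2),s["eef_pos"].round(1),s["tcp_rot"].round(3),s["opening"])
H=grasp(1.0,np.pi/2);M=R.from_euler("xyz",s["tcp_rot"]).as_matrix();print(R.from_matrix(H@M.T).as_rotvec().round(3),M[:,2].round(2),M[:,1].round(2))
T=r.grab_frame("top");S=r.grab_frame("side")
f=lambda I:cv2.resize(I,(400,400),interpolation=cv2.INTER_CUBIC)
cv2.imwrite("pics/p5.png",np.hstack([f(T[100:280,130:310]),f(S[70:250,170:350])]))
```

```text
[-0.67  0.55  2.18  1.48  1.6  -1.17] [529.9  16.  298.5] [-2.96  -1.564  0.818] 0.7189446306247045
[ 0.005 -0.005  0.   ] [ 0.54  0.84 -0.01] [ 0.84 -0.54 -0.  ]
```

View pics/p5.png

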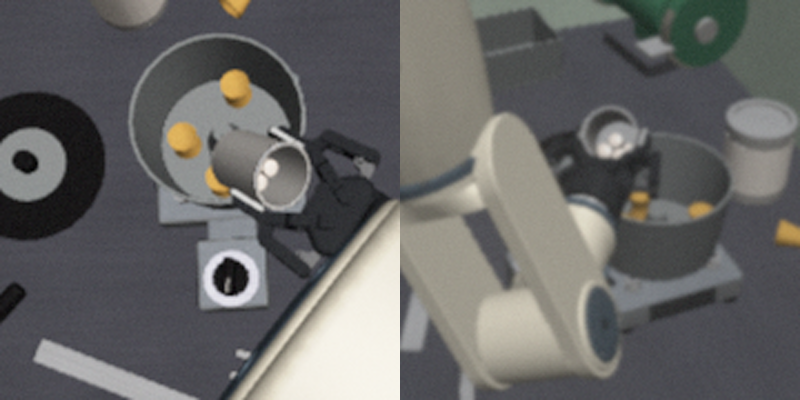

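>>> {"api": "servo_tool", "payload": {
  "deltas": [
    {"x": 17,"y": 17,"z": -5,"rx": 0.07,"ry": 0.109,"rz": 0,"gripper": -1},
    {"x": 34,"y": 34,"z": -10,"rx": 0.14,"ry": 0.219,"rz": 0,"gripper": -1},
    {"x": 51,"y": 51,"z": -20,"rx": 0.211,"ry": 0.328,"rz": 0,"gripper": -1},
    {"x": 68,"y": 68,"z": -30,"rx": 0.281,"ry": 0.437,"rz": 0,"gripper": -1},
    {"x": 84,"y": 85,"z": -40,"rx": 0.351,"ry": 0.547,"rz": 0,"gripper": -1},
    {"x": 84,"y": 85,"z": -40,"rx": 0.421,"ry": 0.656,"rz": 0,"gripper": -1},
    {"x": 84,"y": 85,"z": -40,"rx": 0.492,"ry": 0.766,"rz": 0,"gripper": -1},
    {"x": 84,"y": 85,"z": -40,"rx": 0.562,"ry": 0.875,"rz": 0,"gripper": -1},
    {"x": 84,"y": 85,"z": -40,"rx": 0.632,"ry": 0.984,"rz": 0,"gripper": -1},
    {"x": 84,"y": 85,"z": -40,"rx": 0.702,"ry": 1.094,"rz": 0,"gripper": -1}
  ]
}}

```text
clock: 24.0
eef_pos: [614.2, 101.6, 261.0]
tcp_rot: [-1.574, -0.269, -0.566]
contact_force: [0.2, -0.1, -2.5]
opening: 0.721
grasp_force: 45.3
```

>>> {"api": "servo_tool", "payload": {
  "deltas": [
    {"x": 0,"y": 0,"z": 0,"rx": 0.054,"ry": 0.084,"rz": 0,"gripper": -1},
    {"x": 0,"y": 0,"z": 0,"rx": 0.108,"ry": 0.168,"rz": 0,"gripper": -1},
    {"x": 0,"y": 0,"z": 0,"rx": 0.162,"ry": 0.252,"rz": 0,"gripper": -1},
    {"x": 0,"y": 0,"z": 0,"rx": 0.216,"ry": 0.337,"rz": 0,"gripper": -1},
    {"x": 0,"y": 0,"z": 0,"rx": 0.27,"ry": 0.421,"rz": 0,"gripper": -1},
    {"x": 0,"y": 0,"z": 0,"rx": 0.324,"ry": 0.505,"rz": 0,"gripper": -1},
    {"x": 0,"y": 0,"z": 0,"rx": 0.378,"ry": 0.589,"rz": 0,"gripper": -1},
    {"x": 0,"y": 0,"z": 0,"rx": 0.432,"ry": 0.673,"rz": 0,"gripper": -1},
    {"x": 0,"y": 0,"z": 0,"rx": 0.486,"ry": 0.757,"rz": 0,"gripper": -1},
    {"x": 0,"y": 0,"z": 0,"rx": 0.54,"ry": 0.841,"rz": 0,"gripper": -1}
  ]
}}

```text
clock: 25.0
eef_pos: [614.2, 101.5, 261.1]
tcp_rot: [-1.57, 0.729, -0.566]
contact_force: [-0.5, -0.1, -2.0]
opening: 0.718
grasp_force: 45.4
```

>>> {"api": "servo_tool", "payload": {
  "deltas": [
    {"x": 0,"y": 0,"z": 0,"rx": 0.054,"ry": 0.084,"rz": 0,"gripper": -1},
    {"x": 0,"y": 0,"z": 0,"rx": 0.108,"ry": 0.168,"rz": 0,"gripper": -1},
    {"x": 0,"y": 0,"z": 0,"rx": 0.162,"ry": 0.252,"rz": 0,"gripper": -1},
    {"x": 0,"y": 0,"z": 0,"rx": 0.216,"ry": 0.337,"rz": 0,"gripper": -1},
    {"x": 0,"y": 0,"z": 0,"rx": 0.216,"ry": 0.337,"rz": 0,"gripper": -1},
    {"x": 0,"y": 0,"z": 0,"rx": 0.216,"ry": 0.337,"rz": 0,"gripper": -1},
    {"x": 0,"y": 0,"z": 0,"rx": 0.216,"ry": 0.337,"rz": 0,"gripper": -1},
    {"x": 0,"y": 0,"z": 0,"rx": 0.216,"ry": 0.337,"rz": 0,"gripper": -1}
  ]
}}

```text
clock: 25.8
eef_pos: [614.2, 101.1, 259.4]
tcp_rot: [-1.565, 1.127, -0.563]
contact_force: [0.9, -0.1, -1.0]
opening: 0.72
grasp_force: 45.4
```

Run:
```python
from rig import r
import cv2,numpy as np
s=r.sense();print(s["qpos"].round(2),s["eef_pos"].round(1),s["opening"])
T=r.grab_frame("top");S=r.grab_frame("side")
f=lambda I:cv2.resize(I,(400,400),interpolation=cv2.INTER_CUBIC)
cv2.imwrite("pics/p6.png",np.hstack([f(T[90:270,130:310]),f(S[90:270,170:350])]))
```

```text
[-0.42  0.66  2.12  1.71  1.52  1.48] [614.2 101.1 259.4] 0.7199202384857847
```

View pics/p6.png

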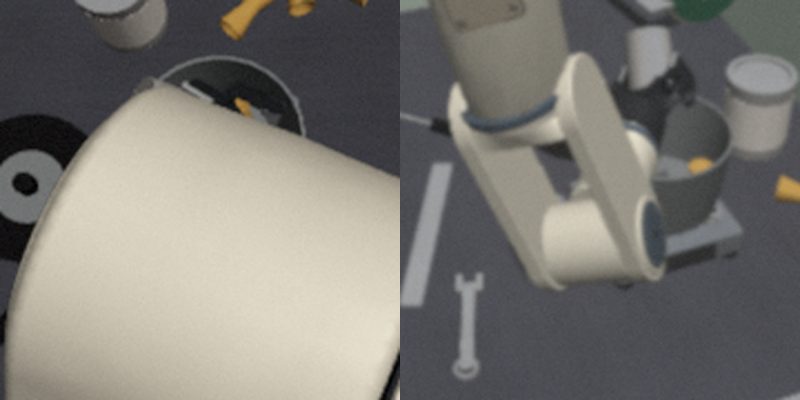

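>>> {"api": "servo_tool", "payload": {
  "deltas": [
    {"x": 0,"y": 0,"z": 0,"rx": 0.054,"ry": 0.084,"rz": 0,"gripper": -1},
    {"x": 0,"y": 0,"z": 0,"rx": 0.108,"ry": 0.168,"rz": 0,"gripper": -1},
    {"x": 0,"y": 0,"z": 0,"rx": 0.162,"ry": 0.252,"rz": 0,"gripper": -1},
    {"x": 0,"y": 0,"z": 5,"rx": 0.162,"ry": 0.252,"rz": 0,"gripper": -1},
    {"x": 0,"y": 0,"z": 0,"rx": 0.162,"ry": 0.252,"rz": 0,"gripper": -1},
    {"x": 0,"y": 0,"z": 5,"rx": 0.108,"ry": 0.168,"rz": 0,"gripper": -1},
    {"x": 0,"y": 0,"z": 0,"rx": 0.054,"ry": 0.084,"rz": 0,"gripper": -1},
    {"x": 0,"y": 0,"z": 10,"rx": 0,"ry": 0,"rz": 0,"gripper": -1},
    {"x": 0,"y": 0,"z": 20,"rx": -0.07,"ry": -0.109,"rz": 0,"gripper": -1},
    {"x": -15,"y": -15,"z": 40,"rx": -0.14,"ry": -0.219,"rz": 0,"gripper": -1}
  ]
}}

```text
clock: 26.9
eef_pos: [599.4, 86.9, 298.3]
tcp_rot: [-1.569, 0.862, -0.564]
contact_force: [-0.4, 0.1, -0.7]
opening: 0.716
grasp_force: 45.4
```

>>> {"api": "servo_tool", "payload": {
  "deltas": [
    {"x": -15,"y": -15,"z": 10,"rx": -0.07,"ry": -0.109,"rz": 0,"gripper": -1},
    {"x": -30,"y": -45,"z": 20,"rx": -0.14,"ry": -0.219,"rz": 0,"gripper": -1},
    {"x": -45,"y": -75,"z": 20,"rx": -0.211,"ry": -0.328,"rz": 0,"gripper": -1},
    {"x": -60,"y": -105,"z": 20,"rx": -0.281,"ry": -0.437,"rz": 0,"gripper": -1},
    {"x": -75,"y": -135,"z": 20,"rx": -0.351,"ry": -0.547,"rz": 0,"gripper": -1},
    {"x": -85,"y": -165,"z": 20,"rx": -0.421,"ry": -0.656,"rz": 0,"gripper": -1},
    {"x": -85,"y": -195,"z": 20,"rx": -0.492,"ry": -0.766,"rz": 0,"gripper": -1},
    {"x": -85,"y": -225,"z": 20,"rx": -0.562,"ry": -0.875,"rz": 0,"gripper": -1},
    {"x": -85,"y": -250,"z": 20,"rx": -0.632,"ry": -0.984,"rz": 0,"gripper": -1},
    {"x": -85,"y": -275,"z": 20,"rx": -0.702,"ry": -1.094,"rz": 0,"gripper": -1}
  ]
}}

```text
clock: 27.9
eef_pos: [514.0, -190.3, 318.8]
tcp_rot: [-1.573, -0.439, -0.567]
contact_force: [0.1, 0.7, -1.1]
opening: 0.717
grasp_force: 45.3
```

Run:
```python
from kin import *
from rig import r
import cv2
s=r.sense();print(s["qpos"].round(2),s["eef_pos"].round(1),s["opening"],s["contact_force"])
M=R.from_euler("xyz",s["tcp_rot"]).as_matrix();mt=grasp(1.0,.75).T@np.array([0,0,1.]);print("mouth",(M@mt).round(2))
G=grasp(1.0,.75);print("to upright",R.from_matrix(G@M.T).as_rotvec().round(3))
g=np.array([509,-380,167.])+22*G[:,2];print("shelf tcp",g.round(0),"d",(g-s["eef_pos"]).round(0))
T=r.grab_frame("top");S=r.grab_frame("side")
f=lambda I:cv2.resize(I,(400,400),interpolation=cv2.INTER_CUBIC)
cv2.imwrite("pics/p7.png",np.hstack([f(T[90:270,170:350]),f(S[100:300,190:390])]))
for c in("side","top"): print(c,rec("media1_center",c,9,.2) if 0 else [(round(x["conf"],2),np.round(x["box"],0).tolist()) for x in r.recognise("media1_center",c)[:10]])
```

```text
[-0.97  0.63  1.87  1.24  1.8   0.16] [ 514.  -190.3  318.8] 0.7174896899007205 [ 0.14187748  0.71504097 -1.13155509]
mouth [ 0.13 -0.95  0.29]
to upright [-1.186 -0.504  0.462]
shelf tcp [ 517. -367.  151.] d [   3. -177. -168.]
side []
top []
```

View pics/p7.png

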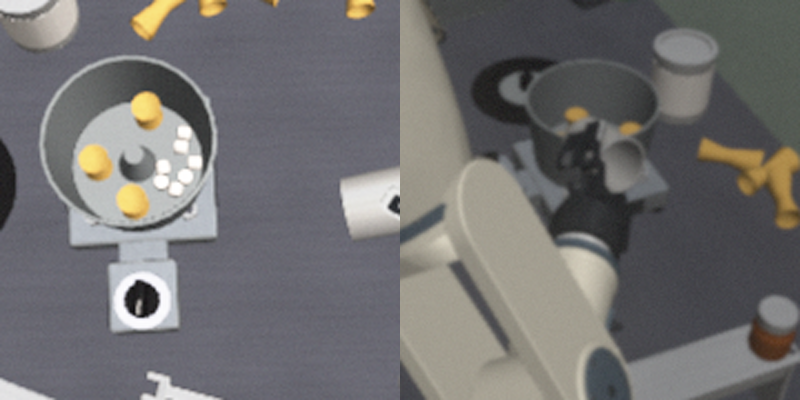

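>>> {"api": "servo_tool", "payload": {
  "deltas": [
    {"x": 0,"y": -15,"z": 0,"rx": -0.125,"ry": -0.053,"rz": 0.049,"gripper": -1},
    {"x": 0,"y": -35,"z": 0,"rx": -0.25,"ry": -0.106,"rz": 0.097,"gripper": -1},
    {"x": 0,"y": -55,"z": 0,"rx": -0.374,"ry": -0.159,"rz": 0.146,"gripper": -1},
    {"x": 0,"y": -75,"z": 0,"rx": -0.5,"ry": -0.212,"rz": 0.195,"gripper": -1},
    {"x": 3,"y": -95,"z": 0,"rx": -0.624,"ry": -0.265,"rz": 0.243,"gripper": -1},
    {"x": 3,"y": -115,"z": 0,"rx": -0.749,"ry": -0.318,"rz": 0.292,"gripper": -1},
    {"x": 3,"y": -135,"z": -10,"rx": -0.874,"ry": -0.371,"rz": 0.34,"gripper": -1},
    {"x": 3,"y": -155,"z": -20,"rx": -1.0,"ry": -0.424,"rz": 0.389,"gripper": -1},
    {"x": 3,"y": -177,"z": -40,"rx": -1.124,"ry": -0.478,"rz": 0.438,"gripper": -1},
    {"x": 3,"y": -177,"z": -50,"rx": -1.186,"ry": -0.504,"rz": 0.462,"gripper": -1}
  ]
}}

```text
clock: 29.1
eef_pos: [517.1, -366.4, 268.1]
tcp_rot: [-3.139, -0.746, 0.995]
contact_force: [-0.2, 0.4, -1.9]
opening: 0.72
grasp_force: 45.3
```

>>> {"api": "servo_tool", "payload": {
  "deltas": [
    {"x": 0,"y": 0,"z": 0,"rx": 0,"ry": 0,"rz": 0,"gripper": -1},
    {"x": 0,"y": 0,"z": 0,"rx": 0,"ry": 0,"rz": 0,"gripper": -1}
  ]
}}

```text
clock: 29.3
eef_pos: [517.1, -364.5, 269.1]
tcp_rot: [-3.13, -0.752, 0.987]
contact_force: [0.4, 0.2, -0.2]
opening: 0.718
grasp_force: 45.3
```

Run:
```python
from kin import *
from rig import r
from h import fitc,rec,proj,circ
import cv2
s=r.sense();print(s["qpos"].round(2),s["eef_pos"].round(1),s["opening"],s["contact_force"])
M=R.from_euler("xyz",s["tcp_rot"]).as_matrix();mt=grasp(1.0,.75).T@np.array([0,0,1.]);print("mouth",(M@mt).round(3))
G=grasp(1.0,.75);print("to upright",R.from_matrix(G@M.T).as_rotvec().round(3))
c0=s["eef_pos"]-22*M[:,2];print("grasp",c0.round(0))
T=r.grab_frame("top");S=r.grab_frame("side")
rim=circ(c0[0],c0[1],c0[2]+33,31);shm=np.array([[509,-380,120.]])
for c,I in(("top",T),("side",S)):
    print(c,rec("cup_center",c),proj(c,rim).mean(0).round(1))
    for p in proj(c,np.r_[rim,shm]).astype(int): cv2.circle(I,tuple(map(int,p)),0,(0,255,0),-1)
f=lambda I:cv2.resize(I,(400,400),interpolation=cv2.INTER_CUBIC)
cv2.imwrite("pics/p8.png",np.hstack([f(T[110:290,290:470]),f(S[180:360,220:400])]))
```

```text
[-0.96  0.49  1.54  0.68  1.48 -0.58] [ 517.1 -364.5  269.1] 0.7179614057964325 [ 0.38223476  0.18686063 -0.24471017]
mouth [ 0.006 -0.006  1.   ]
to upright [-0.006 -0.006  0.005]
grasp [ 509. -377.  285.]
top [(0.93, [403.8, 162.7, 44.4, 32.0])] [434.6 174.4]
side [] [329.2 230.2]
```

View pics/p8.png

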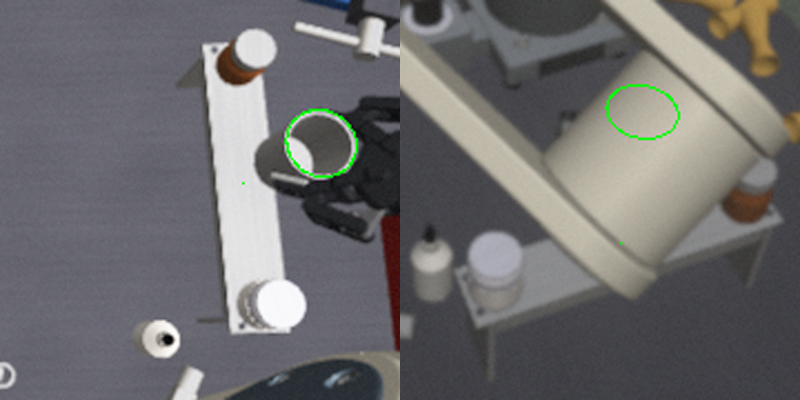

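Run:
```python
from h import *
T=r.grab_frame("top");s=r.sense();print(s["eef_pos"].round(1),s["contact_force"])
c0=np.array([509,-379,285.])
rim=proj("top",circ(c0[0],c0[1],c0[2]+33,28.5));fl=proj("top",circ(c0[0],c0[1],c0[2]-44,27.5))
m=lambda p:cv2.fillPoly(np.zeros(T.shape[:2],np.uint8),[p.round().astype(np.int32)],1)
A=m(rim);B=A&m(fl);g=cv2.cvtColor(T,cv2.COLOR_BGR2GRAY)
print(B.sum(),g[B>0].mean(),g[(A>0)&(B==0)].mean())
y,x=np.where(A>0);print(np.where(A[y.min():y.max()+1,x.min():x.max()+1]>0,g[y.min():y.max()+1,x.min():x.max()+1],0))
print(B[y.min():y.max()+1,x.min():x.max()+1].sum(1))
```

```text
[ 517.3 -365.9  269.1] [ 0.28210731  0.00267599 -1.76735495]
129 188.45736434108528 96.46025878003697
[[  0   0   0   0   0   0   0   0   0 189 176 169 167 168 177 180 204 208
  189   0   0   0   0   0   0   0   0   0   0   0]
 [  0   0   0   0   0   0   0 173 152 122  91  81  74  73  91  99 125 160
  178 191 183   0   0   0   0   0   0   0   0   0]
 [  0   0   0   0   0 183 127  91  94  89  87  87  82  76  78  76  74  73
   90 136 182 212 214   0   0   0   0   0   0   0]
 [  0   0   0   0 156 116  94  89  86  84  81  76  79  80  78  80  79  80
   77  74 101 162 204 205   0   0   0   0   0   0]
 [  0   0   0 135  94  89  88  86  81  80  82  82  78  80  79  75  75  79
   74  74  74  88 135 194 193   0   0   0   0   0]
 [  0   0 149  99  87  86  84  81  78  79  77  78  78  78  75  77  78  76
   74  73  73  72  73 122 198 201   0   0   0   0]
 [  0   0  95  83  83  84  80  78  81  77  75  77  76  73  74  78  75  75
   69  73  71  69  71  65 146 208 161   0   0   0]
 [  0 105  81  80  77  80  79  76  81  76  76  75  74  74  73  76  75  77
   71  74  70  67  71  72  87 166 190 134   0   0
[... 1889 characters left out ...]
0   0 227 225 225 223 222 208 146  85  83  85  86  87  87  87
   91  89  86  94  94  88 138 197 208   0   0   0]
 [  0   0   0   0   0   0 222 223 221 211 149  88  88  88  86  88  89  91
   89  91  91  95  87 117 190 226   0   0   0   0]
 [  0   0   0   0   0   0   0 225 225 196 128  86  87  89  88  94  93  89
   92  92  93 120 159 191 198   0   0   0   0   0]
 [  0   0   0   0   0   0   0   0   0 185 125  97  87  90  90  95  91  93
   82  95 101 130 162 168   0   0   0   0   0   0]
 [  0   0   0   0   0   0   0   0   0   0   0 169 153 156 155 143 149 176
  138  86  76   0   0   0   0   0   0   0   0   0]]
[ 0  0  0  0  0  0  0  0  0  0  3  5  7  8  9 10  9 10 10 10 10  9  8  8
  6  5  2  0]
```

>>> {"api": "servo_tool", "payload": {
  "deltas": [
    {"x": 0,"y": 0,"z": -40,"rx": 0,"ry": 0,"rz": 0,"gripper": -1},
    {"x": 0,"y": 0,"z": -80,"rx": 0,"ry": 0,"rz": 0,"gripper": -1},
    {"x": 0,"y": 0,"z": -100,"rx": 0,"ry": 0,"rz": 0,"gripper": -1},
    {"x": 0,"y": 0,"z": -108,"rx": 0,"ry": 0,"rz": 0,"gripper": -1},
    {"x": 0,"y": 0,"z": -112,"rx": 0,"ry": 0,"rz": 0,"gripper": -1},
    {"x": 0,"y": 0,"z": -112,"rx": 0,"ry": 0,"rz": 0,"gripper": -1},
    {"x": 0,"y": 0,"z": -112,"rx": 0,"ry": 0,"rz": 0,"gripper": -1}
  ]
}}

```text
clock: 30.25
eef_pos: [517.8, -366.7, 158.5]
tcp_rot: [-3.137, -0.749, 0.991]
contact_force: [0.2, -0.1, -1.5]
opening: 0.715
grasp_force: 45.3
```

>>> {"api": "servo_tool", "payload": {
  "deltas": [
    {"x": 0,"y": 0,"z": -1,"rx": 0,"ry": 0,"rz": 0,"gripper": -1},
    {"x": 0,"y": 0,"z": -2,"rx": 0,"ry": 0,"rz": 0,"gripper": -1},
    {"x": 0,"y": 0,"z": -3,"rx": 0,"ry": 0,"rz": 0,"gripper": -1},
    {"x": 0,"y": 0,"z": -3,"rx": 0,"ry": 0,"rz": 0,"gripper": -1}
  ]
}}

```text
clock: 30.65
eef_pos: [517.2, -366.0, 154.1]
tcp_rot: [-3.134, -0.75, 0.989]
contact_force: [0.2, -0.1, -1.0]
opening: 0.72
grasp_force: 45.3
```

>>> {"api": "servo_tool", "payload": {
  "deltas": [
    {"x": 0,"y": 0,"z": -1,"rx": 0,"ry": 0,"rz": 0,"gripper": -1},
    {"x": 0,"y": 0,"z": -2,"rx": 0,"ry": 0,"rz": 0,"gripper": -1},
    {"x": 0,"y": 0,"z": -2,"rx": 0,"ry": 0,"rz": 0,"gripper": -1}
  ]
}}

```text
clock: 30.95
eef_pos: [517.3, -365.9, 153.7]
tcp_rot: [-3.135, -0.752, 0.991]
contact_force: [-4.7, 0.2, 10.3]
opening: 0.72
grasp_force: 45.8
```

Contact with the shelf. Release slowly and back out along the tool axis.

>>> {"api": "servo_tool", "payload": {
  "deltas": [
    {"x": 0,"y": 0,"z": 1,"rx": 0,"ry": 0,"rz": 0,"gripper": 0.6},
    {"x": 0,"y": 0,"z": 1,"rx": 0,"ry": 0,"rz": 0,"gripper": 0.8},
    {"x": 0,"y": 0,"z": 1,"rx": 0,"ry": 0,"rz": 0,"gripper": 1},
    {"x": 0,"y": 0,"z": 1,"rx": 0,"ry": 0,"rz": 0,"gripper": 1},
    {"x": 0,"y": 0,"z": 1,"rx": 0,"ry": 0,"rz": 0,"gripper": 1},
    {"x": -7,"y": -11,"z": 16,"rx": 0,"ry": 0,"rz": 0,"gripper": 1},
    {"x": -18,"y": -29,"z": 38,"rx": 0,"ry": 0,"rz": 0,"gripper": 1},
    {"x": -30,"y": -46,"z": 70,"rx": 0,"ry": 0,"rz": 0,"gripper": 1},
    {"x": -37,"y": -57,"z": 110,"rx": 0,"ry": 0,"rz": 0,"gripper": 1},
    {"x": -37,"y": -57,"z": 150,"rx": 0,"ry": 0,"rz": 0,"gripper": 1}
  ]
}}

```text
clock: 31.95
eef_pos: [479.2, -424.3, 302.9]
tcp_rot: [-3.133, -0.75, 0.987]
contact_force: [0.4, -0.1, 0.3]
opening: 0.997
grasp_force: 0.0
```

Run:
```python
from kin import *
from rig import r
from h import *
s=r.sense();q=np.array(s["qpos"]);print(q.round(2),s["eef_pos"].round(1))
M=R.from_euler("xyz",s["tcp_rot"]).as_matrix();print("to vertical yaw 1.0",R.from_matrix(grasp(1.0,0)@M.T).as_rotvec().round(3))
T=r.grab_frame("top");S=r.grab_frame("side")
for c in("top","side"): print(c,[rec(n,c,3) for n in("cup_center","lid_knob","timer_grip","tin","jar")])
f=lambda I:cv2.resize(I,(400,400),interpolation=cv2.INTER_CUBIC)
cv2.imwrite("pics/p9.png",np.hstack([f(T[110:290,290:470]),f(T[120:270,100:250])]))
```

```text
[-1.06  0.51  1.44  0.65  1.6  -0.6 ] [ 479.2 -424.3  302.9]
to vertical yaw 1.0 [-0.633  0.402  0.009]
top [[(0.78, [389.5, 172.5, 35.2, 33.4]), (0.61, [228.5, 129.9, 15.9, 16.8])], [(0.8, [106.7, 139.4, 70.6, 69.4])], [(0.6, [224.1, 216.2, 17.6, 14.2]), (0.55, [245.1, 171.2, 6.4, 11.1])], [(0.81, [395.6, 234.0, 30.0, 23.5]), (0.5, [247.2, 169.6, 3.3, 11.4])], [(0.85, [387.3, 120.8, 24.4, 27.6])]]
side [[], [], [(0.78, [224.9, 177.7, 18.1, 16.5])], [(0.85, [250.9, 296.0, 18.7, 22.4])], []]
```

View pics/p9.png

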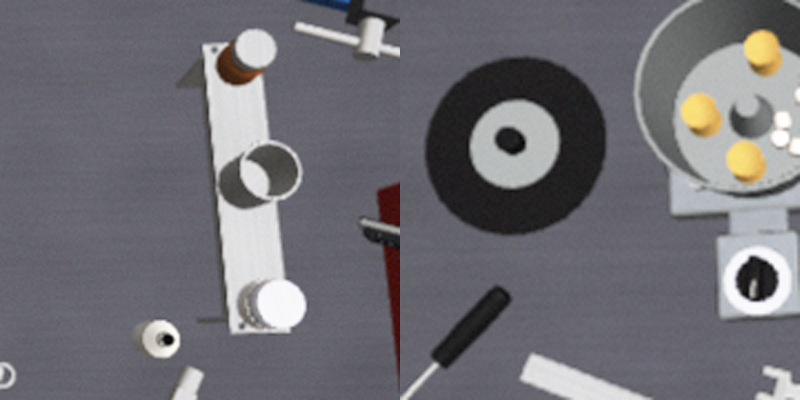

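>>> {"api": "servo_tool", "payload": {
  "deltas": [
    {"x": 0,"y": 5,"z": 20,"rx": -0.125,"ry": 0.08,"rz": 0,"gripper": 1},
    {"x": 5,"y": 25,"z": 20,"rx": -0.25,"ry": 0.16,"rz": 0,"gripper": 1},
    {"x": 10,"y": 65,"z": 20,"rx": -0.375,"ry": 0.238,"rz": 0,"gripper": 1},
    {"x": 20,"y": 110,"z": 20,"rx": -0.5,"ry": 0.318,"rz": 0,"gripper": 1},
    {"x": 30,"y": 155,"z": 20,"rx": -0.633,"ry": 0.402,"rz": 0.009,"gripper": 1},
    {"x": 40,"y": 204,"z": 20,"rx": -0.633,"ry": 0.402,"rz": 0.009,"gripper": 1},
    {"x": 50,"y": 253,"z": 10,"rx": -0.633,"ry": 0.402,"rz": 0.009,"gripper": 1},
    {"x": 60,"y": 302,"z": 0,"rx": -0.633,"ry": 0.402,"rz": 0.009,"gripper": 1},
    {"x": 70,"y": 351,"z": 0,"rx": -0.633,"ry": 0.402,"rz": 0.009,"gripper": 1},
    {"x": 80,"y": 400,"z": 0,"rx": -0.633,"ry": 0.402,"rz": 0.009,"gripper": 1}
  ]
}}

```text
clock: 33.55
eef_pos: [559.2, -24.4, 301.6]
tcp_rot: [-3.141, 0.0, 1.002]
contact_force: [0.8, -0.5, 0.1]
opening: 1.001
grasp_force: 0.0
```

>>> {"api": "servo_tool", "payload": {
  "deltas": [
    {"x": 5,"y": 49,"z": 0,"rx": 0,"ry": 0,"rz": 0,"gripper": 1},
    {"x": 10,"y": 98,"z": 0,"rx": 0,"ry": 0,"rz": 0,"gripper": 1},
    {"x": 15,"y": 147,"z": 0,"rx": 0,"ry": 0,"rz": 0,"gripper": 1},
    {"x": 20,"y": 196,"z": 0,"rx": 0,"ry": 0,"rz": 0,"gripper": 1},
    {"x": 25,"y": 245,"z": 0,"rx": 0,"ry": 0,"rz": 0,"gripper": 1},
    {"x": 30,"y": 294,"z": -5,"rx": 0,"ry": 0,"rz": 0,"gripper": 1},
    {"x": 38,"y": 335,"z": -30,"rx": 0,"ry": 0,"rz": 0,"gripper": 1},
    {"x": 38,"y": 353,"z": -75,"rx": 0,"ry": 0,"rz": 0,"gripper": 1},
    {"x": 38,"y": 353,"z": -120,"rx": 0,"ry": 0,"rz": 0,"gripper": 1},
    {"x": 38,"y": 353,"z": -160,"rx": 0,"ry": 0,"rz": 0,"gripper": 1}
  ]
}}

```text
clock: 34.55
eef_pos: [596.5, 327.2, 139.5]
tcp_rot: [-3.141, 0.001, 1.003]
contact_force: [0.1, 0.2, -0.1]
opening: 1.001
grasp_force: 0.0
```

```bash
cat >> h.py <<'E'
def lid():
    T=r.grab_frame("top"); o=[]
    for c in("side","top"): o.append(rec("lid_knob",c))
    x,y,w,h=o[1][0][1]; 
    return o, fitc(8,102.5,{"top":[x,y,x+w,y+h]},[598,330])
E
python3 - <<'E'
from h import *
r.grab_frame("side");s=r.sense();print(s["eef_pos"].round(1),s["tcp_rot"].round(3),s["qpos"].round(2))
print(lid())
T=r.grab_frame("top")[135:215,100:185]
# disc outline: fit ellipse from dark+ring mask
g=cv2.cvtColor(T,cv2.COLOR_BGR2GRAY);m=(g<45).astype(np.uint8)
n,l,st,ce=cv2.connectedComponentsWithStats(m)
print([(st[i].tolist(),(ce[i]+[100,135]).round(1).tolist()) for i in range(1,n) if st[i,4]>20])
E
```

```text
[593.2 324.9 132.5] [-3.136  0.009  1.003] [0.5  0.53 1.59 0.   1.03 1.07]
([[(0.9, [223.8, 129.1, 42.7, 33.7])], [(0.82, [108.5, 140.3, 69.4, 70.0])]], (array([594.5, 329.2]), array([ 0.6,  1.5, -0.6, -1.4])))
[([0, 0, 77, 73, 2981], [138.4, 170.8]), ([36, 33, 11, 10, 70], [141.0, 172.4])]
```

Run:
```python
from h import *
for z in(25,32,39): print(ray("top",(141.2,172.4),z).round(1))
s=r.sense();print(s["eef_pos"].round(1))
S=r.grab_frame("side");g=cv2.cvtColor(S,cv2.COLOR_BGR2GRAY)[125:170,220:275]
m=(g<45).astype(np.uint8);n,l,st,ce=cv2.connectedComponentsWithStats(m)
print([(st[i].tolist(),(ce[i]+[220,125]).round(1).tolist()) for i in range(1,n) if st[i,4]>10], proj("side",[[598,329,30]]))
```

```text
[597.7 329.1  25. ]
[595.9 326.5  32. ]
[594.2 323.9  39. ]
[598.5 326.8 143.9]
[([7, 4, 38, 33, 500], [241.1, 144.2])] [[252.73092871 139.69591504]]
```

>>> {"api": "servo_tool", "payload": {
  "deltas": [
    {"x": 0,"y": 0,"z": -45,"rx": 0,"ry": 0,"rz": 0,"gripper": 1},
    {"x": 0,"y": 0,"z": -90,"rx": 0,"ry": 0,"rz": 0,"gripper": 1},
    {"x": 0,"y": 0,"z": -120,"rx": 0,"ry": 0,"rz": 0,"gripper": 1},
    {"x": 0,"y": 0,"z": -130,"rx": 0,"ry": 0,"rz": 0,"gripper": 0.3},
    {"x": 0,"y": 0,"z": -130,"rx": 0,"ry": 0,"rz": 0,"gripper": -0.1},
    {"x": 0,"y": 0,"z": -130,"rx": 0,"ry": 0,"rz": 0,"gripper": -1},
    {"x": 0,"y": 0,"z": -130,"rx": 0,"ry": 0,"rz": 0,"gripper": -1},
    {"x": 0,"y": 0,"z": -130,"rx": 0,"ry": 0,"rz": 0,"gripper": -1},
    {"x": 0,"y": 0,"z": -130,"rx": 0,"ry": 0,"rz": 0,"gripper": -1},
    {"x": 0,"y": 0,"z": -130,"rx": 0,"ry": 0,"rz": 0,"gripper": -1}
  ],
  "newtons": 40
}}

```text
clock: 35.85
eef_pos: [599.1, 327.4, 14.9]
tcp_rot: [3.14, -0.004, 1.002]
contact_force: [-0.1, -0.2, 6.1]
opening: 0.311
grasp_force: 39.0
```

>>> {"api": "servo_tool", "payload": {
  "deltas": [
    {"x": 0,"y": 0,"z": 40,"rx": 0,"ry": 0,"rz": 0,"gripper": -1},
    {"x": 0,"y": 0,"z": 85,"rx": 0,"ry": 0,"rz": 0,"gripper": -1},
    {"x": 0,"y": 0,"z": 130,"rx": 0,"ry": 0,"rz": 0,"gripper": -1},
    {"x": 0,"y": 0,"z": 175,"rx": 0,"ry": 0,"rz": 0,"gripper": -1},
    {"x": 0,"y": -15,"z": 215,"rx": 0,"ry": 0,"rz": 0,"gripper": -1},
    {"x": 0,"y": -40,"z": 235,"rx": 0,"ry": 0,"rz": 0,"gripper": -1},
    {"x": 0,"y": -80,"z": 235,"rx": 0,"ry": 0,"rz": 0,"gripper": -1},
    {"x": 2,"y": -120,"z": 235,"rx": 0,"ry": 0,"rz": 0,"gripper": -1},
    {"x": 3,"y": -160,"z": 235,"rx": 0,"ry": 0,"rz": 0,"gripper": -1},
    {"x": 4,"y": -200,"z": 235,"rx": 0,"ry": 0,"rz": 0,"gripper": -1}
  ]
}}

```text
clock: 36.85
eef_pos: [601.4, 125.0, 248.7]
tcp_rot: [3.14, -0.001, 1.002]
contact_force: [0.4, -0.7, -2.0]
opening: 0.31
grasp_force: 40.3
```

>>> {"api": "servo_tool", "payload": {
  "deltas": [
    {"x": 1,"y": -30,"z": 0,"rx": 0,"ry": 0,"rz": 0,"gripper": -1},
    {"x": 2,"y": -60,"z": 0,"rx": 0,"ry": 0,"rz": 0,"gripper": -1},
    {"x": 2,"y": -71,"z": 0,"rx": 0,"ry": 0,"rz": 0,"gripper": -1},
    {"x": 2,"y": -71,"z": 0,"rx": 0,"ry": 0,"rz": 0,"gripper": -1},
    {"x": 2,"y": -71,"z": 0,"rx": 0,"ry": 0,"rz": 0,"gripper": -1}
  ]
}}

```text
clock: 37.35
eef_pos: [603.6, 56.1, 247.7]
tcp_rot: [3.141, -0.001, 1.001]
contact_force: [0.1, 0.2, -2.1]
opening: 0.314
grasp_force: 40.3
```

Run:
```python
from h import *
T=r.grab_frame("top");S=r.grab_frame("side");s=r.sense();print(s["eef_pos"].round(1),s["opening"],s["contact_force"],s["tcp_rot"])
e=s["eef_pos"];zl=e[2]-14.9+8.5
for c,I in(("top",T),("side",S)):
    print(c,rec("lid_knob",c,2),rec("bowl_rim",c,2) if 0 else "")
    for col,P in(((0,255,0),circ(e[0],e[1],zl,102.5)),((0,0,255),circ(604,57,180,100))):
        cv2.polylines(I,[proj(c,P).round().astype(np.int32)],True,col,1)
f=lambda I:cv2.resize(I,(400,400),interpolation=cv2.INTER_NEAREST)
cv2.imwrite("pics/p10.png",np.hstack([f(T[80:240,150:310]),f(S[80:240,200:360])]))
```

```text
[603.5  56.6 247.3] 0.30830562561951363 [ 0.60481703 -0.10016789 -2.05672008] [-3.14152634e+00 -5.19515330e-04  1.00263438e+00]
top [(0.88, [180.8, 109.4, 88.2, 69.5])] 
side [(0.6, [250.3, 114.5, 72.8, 38.2]), (0.38, [225.3, 179.7, 12.8, 11.6])]
```

View pics/p10.png

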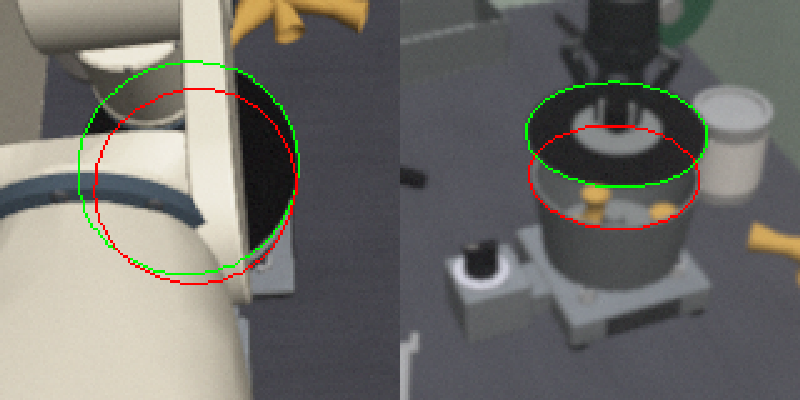

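>>> {"api": "servo_tool", "payload": {
  "deltas": [
    {"x": 0,"y": 0,"z": -30,"rx": 0,"ry": 0,"rz": 0,"gripper": -1},
    {"x": 0,"y": 0,"z": -45,"rx": 0,"ry": 0,"rz": 0,"gripper": -1},
    {"x": 0,"y": 0,"z": -52,"rx": 0,"ry": 0,"rz": 0,"gripper": -1},
    {"x": 0,"y": 0,"z": -55,"rx": 0,"ry": 0,"rz": 0,"gripper": -1},
    {"x": 0,"y": 0,"z": -57,"rx": 0,"ry": 0,"rz": 0,"gripper": -1},
    {"x": 0,"y": 0,"z": -58,"rx": 0,"ry": 0,"rz": 0,"gripper": -1},
    {"x": 0,"y": 0,"z": -59,"rx": 0,"ry": 0,"rz": 0,"gripper": -1},
    {"x": 0,"y": 0,"z": -59,"rx": 0,"ry": 0,"rz": 0,"gripper": -1}
  ]
}}

```text
clock: 38.35
eef_pos: [604.0, 55.5, 189.5]
tcp_rot: [3.141, -0.001, 1.002]
contact_force: [-2.4, 0.2, 4.4]
opening: 0.309
grasp_force: 40.9
```

>>> {"api": "servo_tool", "payload": {
  "deltas": [
    {"x": 0,"y": 0,"z": 0,"rx": 0,"ry": 0,"rz": 0,"gripper": 0},
    {"x": 0,"y": 0,"z": 0,"rx": 0,"ry": 0,"rz": 0,"gripper": 0.5},
    {"x": 0,"y": 0,"z": 0,"rx": 0,"ry": 0,"rz": 0,"gripper": 0.5},
    {"x": 0,"y": 0,"z": 0,"rx": 0,"ry": 0,"rz": 0,"gripper": 0.5},
    {"x": 0,"y": 0,"z": 40,"rx": 0,"ry": 0,"rz": 0,"gripper": 0.5},
    {"x": 0,"y": 0,"z": 80,"rx": 0,"ry": 0,"rz": 0,"gripper": 0.5},
    {"x": -20,"y": 40,"z": 90,"rx": 0,"ry": 0,"rz": 0.1,"gripper": 0.5},
    {"x": -60,"y": 75,"z": 90,"rx": 0,"ry": 0,"rz": 0.2,"gripper": 0.5},
    {"x": -100,"y": 110,"z": 90,"rx": 0,"ry": 0,"rz": 0.3,"gripper": 0.5},
    {"x": -140,"y": 145,"z": 90,"rx": 0,"ry": 0,"rz": 0.4,"gripper": 0.5}
  ]
}}

```text
clock: 39.35
eef_pos: [469.2, 195.1, 278.1]
tcp_rot: [3.141, -0.0, 1.405]
contact_force: [0.2, 0.7, -0.3]
opening: 0.754
grasp_force: 0.0
```

>>> {"api": "servo_tool", "payload": {
  "deltas": [
    {"x": -30,"y": 40,"z": 0,"rx": 0,"ry": 0,"rz": 0,"gripper": 0.5},
    {"x": -60,"y": 80,"z": 0,"rx": 0,"ry": 0,"rz": 0,"gripper": 0.5},
    {"x": -60,"y": 80,"z": 0,"rx": 0,"ry": 0,"rz": 0,"gripper": 0.5}
  ]
}}

```text
clock: 39.65
eef_pos: [407.3, 278.0, 278.3]
tcp_rot: [-3.14, -0.001, 1.406]
contact_force: [0.6, -0.3, 0.1]
opening: 0.749
grasp_force: 0.0
```

Run:
```python
from h import *
T=r.grab_frame("top");S=r.grab_frame("side");s=r.sense();print(s["eef_pos"].round(1),s["opening"],s["tcp_rot"].round(2),s["qpos"].round(2))
for c in("top","side"): print(c,rec("lid_knob",c,3),rec("timer_grip",c,3))
b=bb("top",circ(604,57,183,102.5));print("lid expect",b.round(1),bb("side",circ(604,57,183,102.5)).round(1))
f=lambda I:cv2.resize(I,(400,400),interpolation=cv2.INTER_CUBIC)
cv2.imwrite("pics/p11.png",np.hstack([f(T[105:245,165:305]),f(T[200:250,210:260])]))
```

```text
[410.  275.  278.2] 0.7480782222798996 [3.14 0.   1.4 ] [ 0.59  0.1   1.85 -0.    1.19  0.75]
top [(0.85, [187.5, 112.4, 83.7, 78.0])] [(0.79, [224.0, 216.1, 19.6, 16.3])]
side [(0.96, [250.6, 129.7, 68.9, 38.6])] [(0.61, [226.5, 181.6, 14.8, 9.9])]
lid expect [186.2 113.8 268.8 193.6] [250.1 128.4 320.2 170.9]
```

View pics/p11.png

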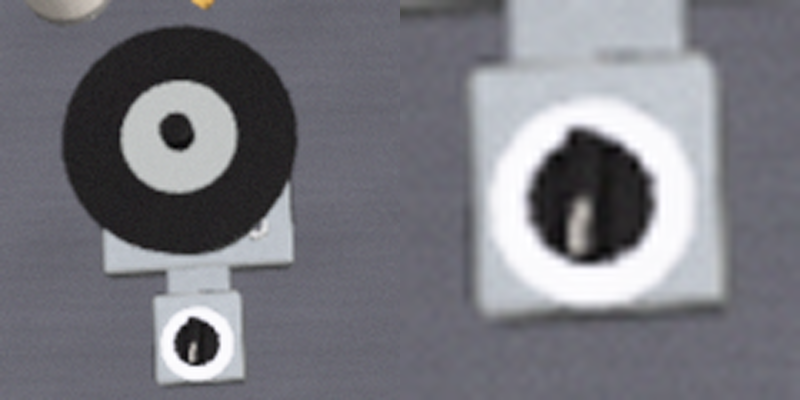

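Run:
```python
from h import *
Ts=np.mean([r.grab_frame("top").astype(float) for _ in range(6)],0);Ss=np.mean([r.grab_frame("side").astype(float) for _ in range(6)],0)
print(rec("timer_grip","side"))
def f(I,x,y,w):
    z=cv2.resize(I[y:y+w,x:x+w],(400,400),interpolation=cv2.INTER_CUBIC);return (255*np.clip(z/160,0,1)**.5).astype(np.uint8)
cv2.imwrite("pics/p12.png",np.hstack([f(Ts,219,209,30),f(Ss,220,172,30)]))
for c,(x,y) in(("top",(219,209)),("side",(220,172))):
    for P in([433,50,80],[433,50,115],[454,51,115],[412,49,115]): print(c,P,((proj(c,P)[0]-[x,y])*400/30).round(0))
```

```text
[(0.74, [225.9, 180.5, 12.6, 13.1])]
top [433, 50, 80] [203. 221.]
top [433, 50, 115] [185. 206.]
top [454, 51, 115] [180.  97.]
top [412, 49, 115] [190. 315.]
side [433, 50, 80] [151. 226.]
side [433, 50, 115] [145. 109.]
side [454, 51, 115] [235.  85.]
side [412, 49, 115] [ 54. 133.]
```

View pics/p12.png

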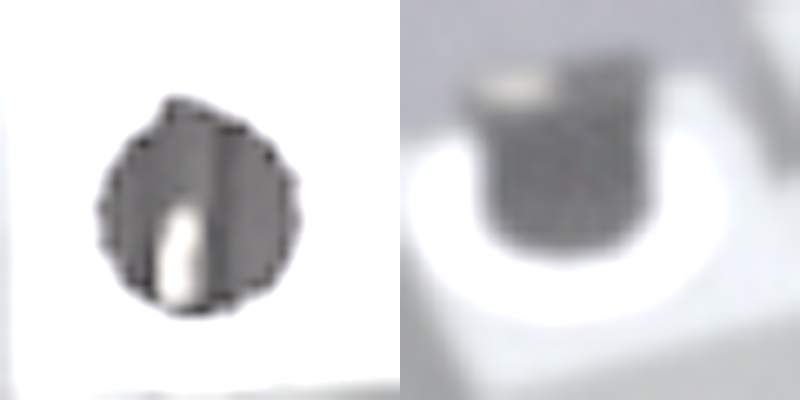

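>>> {"api": "servo_tool", "payload": {
  "deltas": [
    {"x": 3,"y": -25,"z": 0,"rx": 0,"ry": 0,"rz": 0.145,"gripper": 0.3},
    {"x": 6,"y": -50,"z": 0,"rx": 0,"ry": 0,"rz": 0.29,"gripper": 0.3},
    {"x": 9,"y": -75,"z": 0,"rx": 0,"ry": 0,"rz": 0.435,"gripper": 0.3},
    {"x": 12,"y": -100,"z": 0,"rx": 0,"ry": 0,"rz": 0.58,"gripper": 0.3},
    {"x": 15,"y": -125,"z": 0,"rx": 0,"ry": 0,"rz": 0.725,"gripper": 0.3},
    {"x": 18,"y": -150,"z": 0,"rx": 0,"ry": 0,"rz": 0.87,"gripper": 0.3},
    {"x": 21,"y": -175,"z": 0,"rx": 0,"ry": 0,"rz": 1.015,"gripper": 0.3},
    {"x": 24,"y": -200,"z": 0,"rx": 0,"ry": 0,"rz": 1.16,"gripper": 0.3},
    {"x": 24,"y": -225,"z": 0,"rx": 0,"ry": 0,"rz": 1.305,"gripper": 0.3},
    {"x": 24,"y": -226,"z": 0,"rx": 0,"ry": 0,"rz": 1.45,"gripper": 0.3}
  ],
  "newtons": 20
}}

```text
clock: 41.6
eef_pos: [434.5, 46.1, 278.1]
tcp_rot: [-3.141, 0.0, 2.856]
contact_force: [-0.5, -0.0, -0.0]
opening: 0.649
grasp_force: 0.0
```

>>> {"api": "servo_tool", "payload": {
  "deltas": [
    {"x": 0,"y": 0,"z": -20,"rx": 0,"ry": 0,"rz": 0.145,"gripper": 0.3},
    {"x": 0,"y": 0,"z": -50,"rx": 0,"ry": 0,"rz": 0.145,"gripper": 0.3},
    {"x": 0,"y": 0,"z": -90,"rx": 0,"ry": 0,"rz": 0.145,"gripper": 0.3},
    {"x": 0,"y": 0,"z": -130,"rx": 0,"ry": 0,"rz": 0.145,"gripper": 0.3},
    {"x": 0,"y": 0,"z": -130,"rx": 0,"ry": 0,"rz": 0.145,"gripper": 0.3},
    {"x": 0,"y": 0,"z": -130,"rx": 0,"ry": 0,"rz": 0.145,"gripper": 0.3}
  ]
}}

```text
clock: 42.2
eef_pos: [434.5, 48.2, 148.4]
tcp_rot: [-3.141, -0.001, 2.997]
contact_force: [1.4, -1.1, 1.1]
opening: 0.65
grasp_force: 0.0
```

```bash
python3 -c "
from rig import r
for i in range(3):
    r.grab_frame('side');s=r.sense();print(s['eef_pos'].round(1),s['tcp_rot'].round(3),s['qpos'].round(2),s['contact_force'].round(1))"
```

```text
[435.5  48.3 149.4] [3.141e+00 1.000e-03 2.997e+00] [ 0.11  0.17  2.1  -0.    0.87 -1.32] [-0.  -0.  -0.3]
[436.   48.4 149.9] [3.141e+00 3.000e-03 2.997e+00] [ 0.11  0.17  2.1  -0.    0.87 -1.32] [-0.5 -0.4  0.4]
[436.1  48.4 150. ] [3.141e+00 3.000e-03 2.997e+00] [ 0.11  0.17  2.1  -0.    0.87 -1.32] [ 0.  -0.3 -0.5]
```

>>> {"api": "servo_tool", "payload": {
  "deltas": [
    {"x": -2,"y": 1.5,"z": -30,"rx": 0,"ry": 0,"rz": 0,"gripper": 0.3},
    {"x": -2,"y": 1.5,"z": -49,"rx": 0,"ry": 0,"rz": 0,"gripper": 0.3},
    {"x": -2,"y": 1.5,"z": -49,"rx": 0,"ry": 0,"rz": 0,"gripper": 0},
    {"x": -2,"y": 1.5,"z": -49,"rx": 0,"ry": 0,"rz": 0,"gripper": -0.3},
    {"x": -2,"y": 1.5,"z": -49,"rx": 0,"ry": 0,"rz": 0,"gripper": -0.5},
    {"x": -2,"y": 1.5,"z": -49,"rx": 0,"ry": 0,"rz": 0,"gripper": -0.7},
    {"x": -2,"y": 1.5,"z": -49,"rx": 0,"ry": 0,"rz": 0,"gripper": -1},
    {"x": -2,"y": 1.5,"z": -49,"rx": 0,"ry": 0,"rz": 0,"gripper": -1},
    {"x": -2,"y": 1.5,"z": -49,"rx": 0,"ry": 0,"rz": 0,"gripper": -1}
  ],
  "newtons": 20
}}

```text
clock: 43.25
eef_pos: [434.8, 50.7, 100.8]
tcp_rot: [3.139, 0.004, 2.996]
contact_force: [1.8, 7.4, 2.6]
opening: 0.16
grasp_force: 21.5
```

>>> {"api": "servo_tool", "payload": {
  "deltas": [
    {"x": 0,"y": 0.8,"z": 0,"rx": 0,"ry": 0,"rz": -0.14,"gripper": -1},
    {"x": 0,"y": 0.8,"z": 0,"rx": 0,"ry": 0,"rz": -0.28,"gripper": -1},
    {"x": 0,"y": 0.8,"z": 0,"rx": 0,"ry": 0,"rz": -0.42,"gripper": -1},
    {"x": 0,"y": 0.8,"z": 0,"rx": 0,"ry": 0,"rz": -0.56,"gripper": -1},
    {"x": 0,"y": 0.8,"z": 0,"rx": 0,"ry": 0,"rz": -0.7,"gripper": -1},
    {"x": 0,"y": 0.8,"z": 0,"rx": 0,"ry": 0,"rz": -0.84,"gripper": -1},
    {"x": 0,"y": 0.8,"z": 0,"rx": 0,"ry": 0,"rz": -0.98,"gripper": -1},
    {"x": 0,"y": 0.8,"z": 0,"rx": 0,"ry": 0,"rz": -1.12,"gripper": -1},
    {"x": 0,"y": 0.8,"z": 0,"rx": 0,"ry": 0,"rz": -1.26,"gripper": -1},
    {"x": 0,"y": 0.8,"z": 0,"rx": 0,"ry": 0,"rz": -1.4,"gripper": -1}
  ]
}}

```text
clock: 44.25
eef_pos: [435.0, 51.3, 100.8]
tcp_rot: [3.137, -0.001, 1.59]
contact_force: [2.6, 5.8, 3.0]
opening: 0.157
grasp_force: 21.3
```

>>> {"api": "servo_tool", "payload": {
  "deltas": [
    {"x": 0,"y": 0,"z": 0,"rx": 0,"ry": 0,"rz": -0.1,"gripper": -1},
    {"x": 0,"y": 0,"z": 0,"rx": 0,"ry": 0,"rz": -0.17,"gripper": -1},
    {"x": 0,"y": 0,"z": 0,"rx": 0,"ry": 0,"rz": -0.17,"gripper": -1},
    {"x": 0,"y": 0,"z": 0,"rx": 0,"ry": 0,"rz": -0.17,"gripper": -1}
  ]
}}

```text
clock: 44.65
eef_pos: [435.1, 51.3, 100.8]
tcp_rot: [3.137, -0.002, 1.426]
contact_force: [3.9, 3.9, 2.2]
opening: 0.162
grasp_force: 21.3
```

Release, rise straight up, back away, and check.

>>> {"api": "servo_tool", "payload": {
  "deltas": [
    {"x": 0,"y": 0,"z": 0,"rx": 0,"ry": 0,"rz": 0,"gripper": -0.4},
    {"x": 0,"y": 0,"z": 0,"rx": 0,"ry": 0,"rz": 0,"gripper": 0.2},
    {"x": 0,"y": 0,"z": 0,"rx": 0,"ry": 0,"rz": 0,"gripper": 0.2},
    {"x": 0,"y": 0,"z": 30,"rx": 0,"ry": 0,"rz": 0,"gripper": 0.2},
    {"x": 0,"y": 0,"z": 75,"rx": 0,"ry": 0,"rz": 0,"gripper": 0.2},
    {"x": 0,"y": 0,"z": 120,"rx": 0,"ry": 0,"rz": 0,"gripper": 0.2},
    {"x": 0,"y": 40,"z": 160,"rx": 0,"ry": 0,"rz": 0,"gripper": 0.2},
    {"x": -10,"y": 90,"z": 180,"rx": 0,"ry": 0,"rz": 0,"gripper": 0.2},
    {"x": -30,"y": 135,"z": 180,"rx": 0,"ry": 0,"rz": 0,"gripper": 0.2},
    {"x": -40,"y": 180,"z": 180,"rx": 0,"ry": 0,"rz": 0,"gripper": 0.2}
  ]
}}

```text
clock: 45.65
eef_pos: [393.1, 226.9, 280.3]
tcp_rot: [3.14, -0.001, 1.426]
contact_force: [1.4, -0.0, -0.1]
opening: 0.601
grasp_force: 0.0
```

>>> {"api": "servo_tool", "payload": {
  "deltas": [
    {"x": -10,"y": 40,"z": 0,"rx": 0,"ry": 0,"rz": 0,"gripper": 0.2},
    {"x": -10,"y": 60,"z": 0,"rx": 0,"ry": 0,"rz": 0,"gripper": 0.2},
    {"x": -10,"y": 60,"z": 0,"rx": 0,"ry": 0,"rz": 0,"gripper": 0.2},
    {"x": -10,"y": 60,"z": 0,"rx": 0,"ry": 0,"rz": 0,"gripper": 0.2}
  ]
}}

```text
clock: 46.05
eef_pos: [383.5, 285.2, 278.7]
tcp_rot: [-3.141, 0.001, 1.428]
contact_force: [-0.3, -0.6, -0.4]
opening: 0.598
grasp_force: 0.0
```

Run:
```python
from h import *
T=r.grab_frame("top");S=r.grab_frame("side");s=r.sense();print(s["eef_pos"].round(1),s["clock"])
for c in("top","side"): print(c,[rec(n,c,2) for n in("lid_knob","timer_grip","cup_center","tin","jar","oil","ferrule1_center")])
def f(I,x,y,w):
    z=cv2.resize(I[y:y+w,x:x+w].astype(float),(400,400),interpolation=cv2.INTER_CUBIC);return (255*np.clip(z/160,0,1)**.5).astype(np.uint8)
cv2.imwrite("pics/p13.png",np.vstack([np.hstack([f(T,219,209,30),f(S,220,172,30)])[:, :],cv2.resize(np.hstack([T[100:270,100:440],S[120:290,190:400]]),(800,200))]))
```

```text
[383.8 284.5 278.8] 46.15
top [[(0.75, [183.5, 110.7, 84.6, 83.3])], [(0.71, [223.5, 216.1, 18.9, 13.6])], [(0.56, [386.8, 173.4, 40.5, 29.7]), (0.47, [198.8, 170.5, 66.1, 66.1])], [(0.89, [393.1, 234.0, 32.1, 18.7])], [(0.89, [387.8, 124.7, 24.8, 22.4])], [(0.71, [350.5, 253.8, 17.7, 11.8])], [(0.67, [187.2, 111.2, 83.8, 82.0])]]
side [[(0.93, [250.1, 128.5, 71.1, 42.3]), (0.56, [307.1, 253.7, 30.2, 47.5])], [(0.46, [226.8, 177.0, 15.0, 15.5]), (0.32, [250.2, 282.8, 26.4, 37.9])], [(0.56, [305.9, 253.8, 33.9, 45.8])], [(0.83, [252.9, 283.6, 24.0, 35.5])], [(0.89, [363.8, 246.8, 26.9, 36.4])], [(0.87, [223.4, 285.6, 19.6, 28.1])], []]
```

View pics/p13.png

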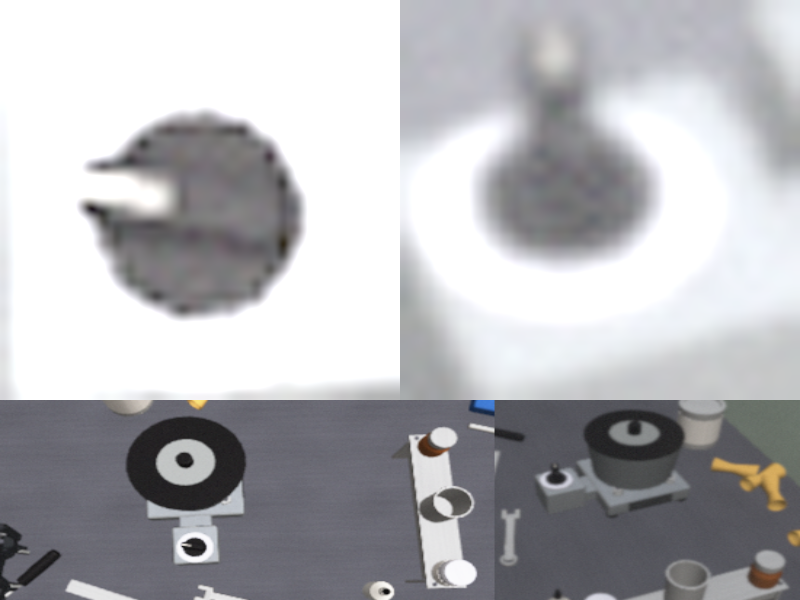

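```bash
python3 -c "
from rig import r
print(r.sign_off())"
```

```text
the job is handed in; nothing more can be done
None
```

The job is done and handed in at about 46 s: all three ferrules and the seven media pieces I could count are in the bowl. The lid is seated, the timer was turned a quarter turn clockwise last, and the empty cup stands upright on the shelf between the tin and the jar.

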